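# Complete the hand-lever kit tray

### The arm

A 7-joint arm with a two-finger parallel gripper is mounted at the origin on the work surface. World frame = base frame: x ahead of the robot, y to its left, z up, the work surface at z = 0. Lengths are in m, angles in degrees, forces in N, time in s.
With the tool pointing down it reaches from about 0.4 to 0.85 m from the base axis. Payload 4.5 kg.
Tool frame: the origin (TCP) lies midway between the tips of the shut fingers; the grasp point (between the pads) lies 19 mm behind it; y points along the fingers, z is the direction in which the jaws open and shut, and the axes are right-handed (so a half turn about y gives the same grasp; the last joint's range is limited). The gripper opens to 85 mm and grips with 20 to 120 N. Pads are 22 mm wide; open, the fingers measure 114 mm over their backs; the gripper's body (76 mm by 85 mm) begins 54 mm behind the grasp point. The pads swing forward as they close: fully open they stand 13 mm farther back than shut.
Start: joints at [68.171, 39.483, -11.15, 89.685, 9.013, 51.709, -12.324], TCP at [0.252, -0.572, 0.198] pointing down, gripper open.
Joint ranges: [-172.22, 172.22], [-26.19, 119.32], [-84.43, 86.54], [7.71, 146.69], [-57.33, 237.33], [2.42, 119.75], [-152.13, 152.13]. Speed limits (degrees/s): [147.25, 147.25, 180, 180, 180, 180, 180].

### API

Orientations are given as [roll, pitch, yaw] about the fixed x, y, z axes, in that order (R = Rz(yaw) Ry(pitch) Rx(roll)).
In Python, from workcell import * gives the robot as it stands.
- The arm moves only by the tool step_arm, never from a script. Its argument "rows" is a list that holds one entry, the list of rows, each a list of 5 numbers: the shift along the world's x, y, z in units of 200 mm (1.0 is 200 mm), then the turn about the world's z in units of 45 degrees (1.0 is 45 degrees), then the opening, from 0 (shut) to 1 (fully open). A call has 1 to 8 rows; each row is the pose to reach, as a shift and turn from the pose measured when the call began; what a row does not reach only later rows make up. A row lasts 1/10 s, in which the tool goes at most 50 mm and 8.59 degrees, less where a joint would pass 70% of its speed; a pose out of reach is approached as far as the arm can. A call with a number of a shift or a turn outside -1 to 1 is refused whole. A call with a gripper value outside its range is refused whole. The fingers move at their own pace and stop on an object; "force" is the grip in N (left out, the last holds). Time passes only in rows, so rows that repeat a pose let the fingers close. It gives the time, the measured TCP pose, the force and the opening at its end, in the units of the state.
- get_obs(): the state, without advancing time (a new reading comes with each control period).
- grab_frame(name): name is "scene" or "top" or "wrist"; returns the picture (400x640x3 uint8, red, green, blue); there is no depth.
- calibration(name): a dict with "fx", "fy", "cx", "cy" (pixels), "extrinsics" (4x4, takes a point from camera to world coordinates); the wrist camera has in their place "tool_from_camera" (4x4, takes a point from camera to tool coordinates, whose origin is the TCP and whose axes are the tool frame's). Camera axes: x right, y down, z forward; pixel columns grow to the right and rows downward; lengths in m; the calibration is good to about 2 mm. A picture is of the moment at which its call begins: read the wrist's pose just before it. calibration takes no time and is no camera call.
- finish_job(): hands the job in, once; it reports no verdict.
The state is a dict: "clock": time; "joint_positions": joint angles; "qd": joint speeds; "joint_torque": joint torques, N m; "tcp_pos": TCP position; "eef_rot": TCP orientation; "wrist_force": force on the tool from outside, world axes, zero at the start; "moment": the same for the moment, N m; "gripper_width": opening from 0.0 (shut) to 1.0 (fully open).
Only numpy, scipy, OpenCV 4.12 (cv2) and the standard library are available. Lean on these libraries where they do the work, as an engineer would, in place of code of your own. Each camera call takes 0.05 s, during which the arm holds its last target.

### The job

Complete the lever kit in the blue tray: lay the black handgrip, the steel shaft collar, the long hexagonal nut and the short hexagonal nut each into the empty nest whose pocket has its shape and length, lying flat on the pocket's floor, and let go of it. Leave the fork head and the knob that are already in the tray undisturbed.

Things in the scene. Friction and masses are not known exactly. Their poses are not given: they have to be found in the camera images.
- grip_mid (a point): Black ribbed handgrip, a round bar 110 mm long and 34 mm in diameter, lying on its side (it can roll). The point is its centre, half-way along and half-way up (17 mm above what it lies on). x runs along its length; which end is which does not matter; y and z turn with it as it rolls.
- longnut_mid (a point): Long hexagonal coupling nut of bright steel, 80 mm long, 24 mm across flats, lying on a flat: 24 mm high and 28 mm wide. The point is its centre, 12 mm above what it lies on. x runs along its length; either way round is right.
- shortnut_mid (a point): Short hexagonal coupling nut of bright steel, 50 mm long, 24 mm across flats, lying on a flat: 24 mm high and 28 mm wide. The point is its centre, 12 mm above what it lies on. x runs along its length; either way round is right.
- collar_mid (a point): Steel shaft collar: a plain ring of 45 mm outer and 28 mm inner diameter, 16 mm high, lying flat. The point is its centre, 8 mm above what it lies on. z is the ring's axis, up.
- nest_grip_floor (a point): Black plastic nest block 138 x 86 mm in the blue tray, top 24 mm above the table. Pale-floored pocket 12 mm deep, 120 x 44 mm, the longest, for the handgrip. A finger channel 36 mm wide, deep as the pocket, crosses its middle along y, edge to edge, and runs on into the next block; the tray's rim is no higher than its floor. Point: centre of the pocket's floor. x along the block and pocket, y across, z up.
- nest_long_floor (a point): Black plastic nest block 138 x 86 mm in the blue tray, top 24 mm above the table. Pale-floored pocket 12 mm deep, 90 x 37 mm, for the long coupling nut. A finger channel 36 mm wide, deep as the pocket, crosses its middle along y, edge to edge, and runs on into the next block; the tray's rim is no higher than its floor. Point: centre of the pocket's floor. x along the block and pocket, y across, z up.
- nest_short_floor (a point): Black plastic nest block 138 x 86 mm in the blue tray, top 24 mm above the table. Pale-floored pocket 12 mm deep, 60 x 37 mm, for the short coupling nut. A finger channel 36 mm wide, deep as the pocket, crosses its middle along y, edge to edge, and runs on into the next block; the tray's rim is no higher than its floor. Point: centre of the pocket's floor. x along the block and pocket, y across, z up.
- nest_collar_floor (a point): Black plastic nest block 138 x 86 mm in the blue tray, top 24 mm above the table. Pale-floored pocket 12 mm deep, round, 55 mm across, for the shaft collar. A finger channel 36 mm wide, deep as the pocket, crosses its middle along y, edge to edge, and runs on into the next block; the tray's rim is no higher than its floor. Point: centre of the pocket's floor. x along the block, y across, z up.
- fork_mid (a point): Aluminium fork head, 83 x 32 x 32 mm, with a slot at one end and a round neck at the other, already lying in its own nest of the tray. The point is 16 mm above its underside, at the middle of its length; it is loose and must stay where it is.
- knob_mid (a point): Round black plastic knob, 38 mm in diameter and 30 mm high, already standing in its own nest of the tray. The point is its centre; it is loose and must stay where it is.
Mind the look-alikes: they are no part of the job. What is shaped like the part that bears collar_mid but brown or pink is not meant.

How it is judged (in metres and radians):
At the end, for the whole second after the job is handed in: Each of the four parts lies at rest in its own nest: centre within 10 mm of the pocket's centre, within 4 mm of its height when on the floor, long parts within 0.17 rad of the pocket, collar tilted under 0.12 rad; fork head and knob within 12 mm of their starts (horizontal distance between grip_mid and nest_grip_floor below 0.01 m and z of grip_mid in the frame of nest_grip_floor between 0.013 and 0.021 m and linear speed of each of grip, longnut, shortnut, collar below 0.02 m/s and angle between the x axis of grip_mid and the x axis of nest_grip_floor, either way round below 0.17 rad and horizontal distance between longnut_mid and nest_long_floor below 0.01 m and z of longnut_mid in the frame of nest_long_floor between 0.008 and 0.016 m and angle between the x axis of longnut_mid and the x axis of nest_long_floor, either way round below 0.17 rad and horizontal distance between shortnut_mid and nest_short_floor below 0.01 m and z of shortnut_mid in the frame of nest_short_floor between 0.008 and 0.016 m and angle between the x axis of shortnut_mid and the x axis of nest_short_floor, either way round below 0.17 rad and horizontal distance between collar_mid and nest_collar_floor below 0.01 m and z of collar_mid in the frame of nest_collar_floor between 0.004 and 0.012 m and angle between collar_mid's own z axis and vertical below 0.12 rad and distance of each of fork_mid, knob_mid from where it was at the start of the episode below 0.012 m); the robot touches nothing.
It fails at once if The fork head already in the tray is disturbed (moved more than 20 mm) (distance of fork_mid from where it was at the start of the episode above 0.02 m).
It fails at once if The knob already in the tray is disturbed (moved more than 20 mm) (distance of knob_mid from where it was at the start of the episode above 0.02 m).
It also fails if it takes over 115 s, if anything falls off the work surface, if the arm or the gripper's body presses on something with over 40 N, if the wrist force passes 120 N, or if a joint passes its speed limit or range.

## Working session

There is one attempt and no reset: what is moved stays moved. The work goes in short steps, Python scripts to look and compute and a tool call to move; the robot and the scene stay as the last step left them, time stands still between calls to the robot, and variables do not carry over. Pictures are saved under pics/ and viewed, and the job is handed in when it is done.

Besides the shell and the picture viewer there is one more tool, called as name([rows], argument=value, ...), one row to a line, values as JSON. step_arm: Moves the arm, as the interface text tells. Its arguments: {"type":"object","properties":{"rows":{"type":"array"},"force":{"type":"number"}},"required":["rows"]}

```bash
mkdir -p pics; cat > h.py <<'E'
from workcell import *
import numpy as np, cv2
def save(n,im): cv2.imwrite('pics/'+n+'.png',cv2.cvtColor(im,cv2.COLOR_RGB2BGR))
def ray(cal,uv,z,T=None):
    T=np.array(cal['extrinsics']) if T is None else T
    uv=np.atleast_2d(uv).astype(float)
    d=np.c_[(uv[:,0]-cal['cx'])/cal['fx'],(uv[:,1]-cal['cy'])/cal['fy'],np.ones(len(uv))]@T[:3,:3].T
    o=T[:3,3]; s=(z-o[2])/d[:,2]
    return o+d*s[:,None]
E
python3 - <<'E'
from h import *
for n in ['top','scene','wrist']:
    save(n+'0',grab_frame(n))
o=get_obs();print(o)
for n in ['top','scene','wrist']: print(calibration(n))
E
```

```text
{'clock': 0.15, 'joint_positions': array([ 68.16850076,  39.52363941, -11.14544919,  89.73131034,
         9.01142809,  51.71064509, -12.32313117]), 'qd': array([-0.01916979, -0.17806489, -0.06921156, -0.13373177,  0.09910415,
        0.10030815,  0.02843331]), 'joint_torque': array([-1.38096482e-03, -5.39934897e+01, -1.26824610e+00, -1.58718503e+01,
        9.31111048e-03,  6.49731694e-03,  3.50385321e-07]), 'tcp_pos': array([ 0.25163844, -0.57149574,  0.19715138]), 'eef_rot': array([-9.00837918e+01, -5.37923309e-03, -1.56227810e+02]), 'wrist_force': array([ 0.54023658, -0.83683048, -0.43423945]), 'moment': array([0.07500857, 0.01303508, 0.00519728]), 'gripper_width': 0.9993087119407769}
{'fx': 509.02106378165684, 'fy': 509.02106378165684, 'cx': 316.66671667172096, 'cy': 201.9523368492895, 'extrinsics': array([[-0.02031216, -0.99660326,  0.07980828,  0.42934327],
       [-0.99965357,  0.02158089,  0.01506697, -0.11397768],
       [-0.01673812, -0.07947459, -0.99669636,  1.45609712],
       [ 0.        ,  0.        ,  0.        ,  1.        ]])}
{'fx': 390.58092803231807, 'fy': 390.58092803231807, 'cx': 320.59551010220605, 'cy': 196.93248334549946, 'extrinsics': array([[ 0.76052772,  0.3499447 , -0.54693354,  1.07620755],
       [ 0.64915096, -0.42816543,  0.6287109 , -0.71488817],
       [-0.01416399, -0.8331945 , -0.55279862,  0.62537288],
       [ 0.        ,  0.        ,  0.        ,  1.        ]])}
{'fx': 353.67223332329183, 'fy': 353.67223332329183, 'cx': 311.6283361907443, 'cy': 197.81737113930419, 'tool_from_camera': array([[ 1.22331979e-03,  9.59725200e-01,  2.80937793e-01,
        -7.14306587e-02],
       [ 1.78521252e-04, -2.80938209e-01,  9.59725842e-01,
        -1.75342215e-01],
       [ 9.99999236e-01, -1.12389825e-03, -5.15008616e-04,
         7.12926233e-04],
       [ 0.00000000e+00,  0.00000000e+00,  0.00000000e+00,
         1.00000000e+00]])}
```

View pics/top0.png

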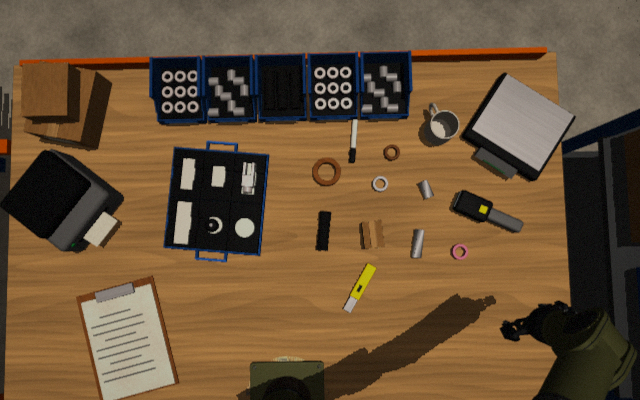

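View pics/scene0.png

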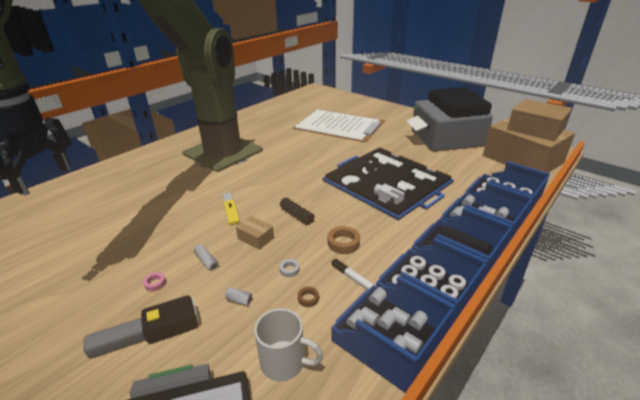

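View pics/wrist0.png

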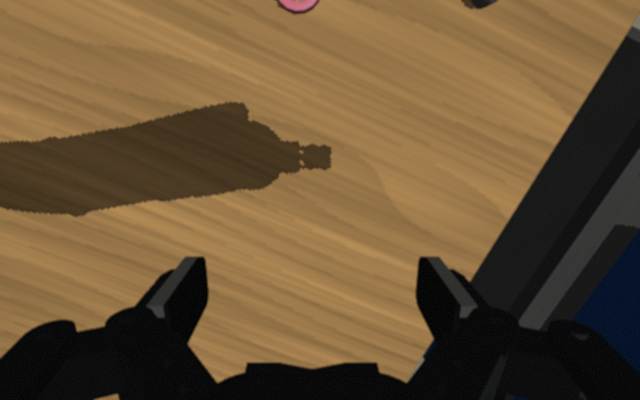

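```bash
python3 - <<'E'
from h import *
im=cv2.imread('pics/top0.png')
cv2.imwrite('pics/top0a.png',cv2.resize(im[140:265,155:275],None,fx=5,fy=4.8*1,interpolation=cv2.INTER_CUBIC))
cv2.imwrite('pics/top0b.png',cv2.resize(im[130:270,300:480],None,fx=4,fy=4,interpolation=cv2.INTER_CUBIC))
E
```

```text
(no output)
```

View pics/top0a.png

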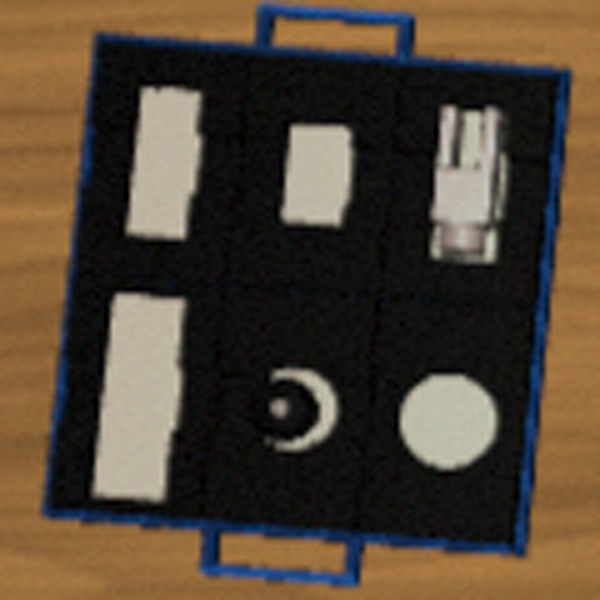

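View pics/top0b.png

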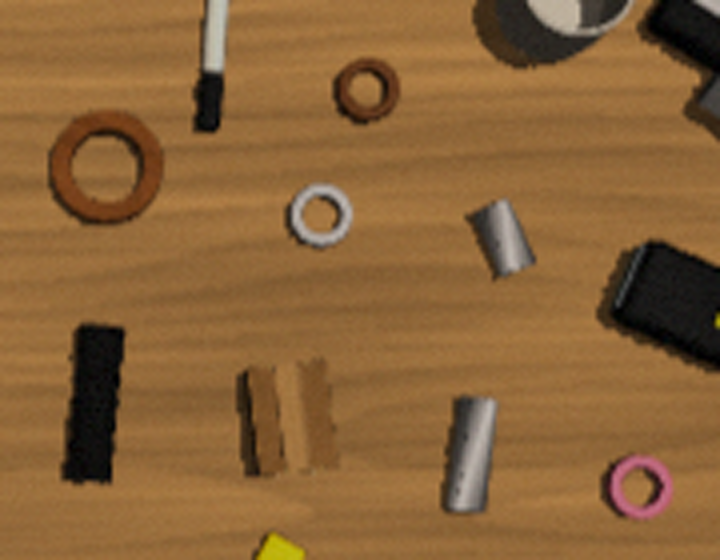

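The candidates in the top view are as follows:

| Feature | Pixel | Choice |
|---|---|---|
| Grey steel ring | (380,184) | The collar |
| Small brown ring | (392,152) | Look-alike |
| Big brown ring | (327,171) | Look-alike |
| Pink ring | (460,251) | Look-alike |
| Ribbed black bar | (323,230) | The handgrip |
| Grey nut | (418,243) | Long nut, the longer of the two |
| Grey nut | (426,189) | Short nut |

The bin parts are stock. The empty pockets are long (188,173), short (218,176), grip (183,222) and collar (245,228). The enlarged crops confirm all of this.

```bash
python3 - <<'E'
from h import *
im=cv2.cvtColor(cv2.imread('pics/top0.png'),cv2.COLOR_BGR2RGB)
hsv=cv2.cvtColor(im,cv2.COLOR_RGB2HSV); c=calibration('top')
def do(name,mask,box,z):
    x0,y0,x1,y1=box; m=np.zeros_like(mask); m[y0:y1,x0:x1]=mask[y0:y1,x0:x1]
    m=cv2.morphologyEx(m.astype(np.uint8),cv2.MORPH_OPEN,np.ones((2,2)))
    cs,_=cv2.findContours(m,cv2.RETR_EXTERNAL,cv2.CHAIN_APPROX_NONE); k=max(cs,key=cv2.contourArea)
    w=ray(c,k[:,0],z)[:,:2]; r=cv2.minAreaRect((w*1000).astype(np.float32))
    b=cv2.boxPoints(r); e=b[1]-b[0]; f=b[2]-b[1]; l=e if np.hypot(*e)>np.hypot(*f) else f
    a=np.degrees(np.arctan2(l[1],l[0])); a=(a+90)%180-90
    print(name,np.round(r[0],1),np.round(r[1],1),'ang',round(a,1))
H,S,V=[hsv[...,i].astype(int) for i in range(3)]
grey=(S<60)&(V>60); dark=V<45
bright=(V>140)&(S<60)
do('grip',dark,(310,205,338,255),.017)
do('long',grey,(405,222,432,262),.012)
do('short',grey,(410,172,440,205),.012)
do('collar',grey,(368,172,392,196),.014)
do('nlong',bright,(172,150,205,195),.012)
do('nshort',bright,(205,160,232,192),.012)
do('ngrip',bright,(165,195,200,247),.012)
do('ncollar',bright,(230,210,262,242),.012)
E
```

```text
grip [ 460.6 -111.8] [ 32.5 107.5] ang -6.4
long [ 418.7 -376.9] [25.  79.2] ang -9.2
short [ 572.6 -405.6] [48.8 24.3] ang 19.6
collar [ 590.7 -276.2] [39.8 43. ] ang -1.7
nlong [633.  273.3] [35.5 88. ] ang -6.0
nshort [624.3 186.2] [34.7 54.9] ang -1.3
ngrip [492.6 287.8] [ 42.5 118.1] ang -6.0
ncollar [475.1 113. ] [51.3 51.2] ang 89.4
```

step_arm([
  [[0.835,0.973,-0.235,-0.733,1],[0.835,0.973,-0.235,-0.733,1],[0.835,0.973,-0.235,-0.733,1],[0.835,0.973,-0.235,-0.733,1],[0.835,0.973,-0.235,-0.733,1],[0.835,0.973,-0.235,-0.733,1],[0.835,0.973,-0.235,-0.733,1],[0.835,0.973,-0.235,-0.733,1]],
])

```text
clock: 0.95
tcp_pos: [0.4175, -0.3783, 0.1502]
eef_rot: [-90.0, -0.1, 170.7]
wrist_force: [-0.9, 0.3, -0.3]
gripper_width: 1.001
```

```bash
cat >> h.py <<'E'
from scipy.spatial.transform import Rotation
def wrist(n):
    o=get_obs(); c=calibration('wrist'); im=grab_frame('wrist'); save(n,im)
    T=np.eye(4); T[:3,:3]=Rotation.from_euler('xyz',o['eef_rot'],degrees=True).as_matrix(); T[:3,3]=o['tcp_pos']
    T=T@np.array(c['tool_from_camera'])
    np.savez('pics/'+n+'.npz',T=T)
    print(o['clock'],np.round(o['tcp_pos'],4),np.round(o['eef_rot'],2),np.round(o['wrist_force'],1),round(o['gripper_width'],3))
    return o,c,im,T
def meas(name,im,mask,box,z,c,T):
    x0,y0,x1,y1=box; m=np.zeros(mask.shape,np.uint8); m[y0:y1,x0:x1]=mask[y0:y1,x0:x1]
    m=cv2.morphologyEx(m,cv2.MORPH_OPEN,np.ones((3,3)))
    cs,_=cv2.findContours(m,cv2.RETR_EXTERNAL,cv2.CHAIN_APPROX_NONE); k=max(cs,key=cv2.contourArea)
    w=ray(c,k[:,0],z,T)[:,:2]; r=cv2.minAreaRect((w*1000).astype(np.float32))
    b=cv2.boxPoints(r); e=b[1]-b[0]; f=b[2]-b[1]; l=e if np.hypot(*e)>np.hypot(*f) else f
    a=np.degrees(np.arctan2(l[1],l[0])); a=(a+90)%180-90
    print(name,cv2.boundingRect(k),np.round(r[0],1),np.round(r[1],1),'ang',round(a,1)); return r[0],a
E
python3 - <<'E'
from h import *
wrist('w1')
E
```

```text
0.95 [ 0.4175 -0.3783  0.1502] [-9.0010e+01 -5.0000e-02  1.7071e+02] [-0.9  0.3 -0.3] 1.001
```

View pics/w1.png

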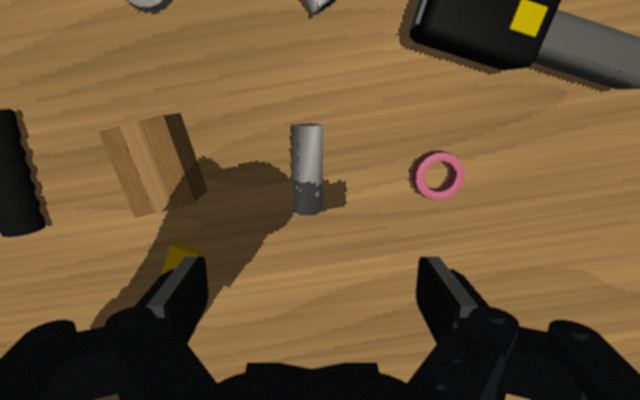

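```bash
python3 - <<'E'
from h import *
T=np.load('pics/w1.npz')['T'];c=calibration('wrist')
print(T[:3,3])
for z in(0,.012,.024): print(z,np.round(ray(c,[[307.5,124],[308,214],[291.5,165],[323,165]],z,T)*1000,1).tolist())
E
```

```text
[ 0.48839983 -0.39038307  0.32548373]
0 [[463.3, -382.5, 0.0], [378.5, -368.8, 0.0], [428.6, -361.6, 0.0], [423.8, -390.6, 0.0]]
0.012 [[464.2, -382.8, 12.0], [382.5, -369.6, 12.0], [430.8, -362.6, 12.0], [426.2, -390.6, 12.0]]
0.024 [[465.1, -383.1, 24.0], [386.6, -370.4, 24.0], [433.0, -363.7, 24.0], [428.6, -390.6, 24.0]]
```

```bash
python3 - <<'E'
from h import *
c=calibration('wrist');M=np.linalg.inv(np.array(c['tool_from_camera']))
for p in [(-.011,-.013,.0425),(.011,-.013,.0425),(-.011,-.013,-.0425),(.011,-.013,-.0425),(0,0,0)]:
    q=M[:3,:3]@p+M[:3,3]; print(p,q[0]/q[2]*c['fx']+c['cx'],q[1]/q[2]*c['fy']+c['cy'])
# scene view of ends
im=cv2.imread('pics/scene0.png'); cv2.imwrite('pics/scene0n.png',cv2.resize(im[200:340,130:330],None,fx=4,fy=4,interpolation=cv2.INTER_CUBIC))
E
```

```text
(-0.011, -0.013, 0.0425) 397.70282927647315 223.7471868296214
(0.011, -0.013, 0.0425) 394.78534425736746 264.5572326322018
(-0.011, -0.013, -0.0425) 223.80944586187826 223.96872078587447
(0.011, -0.013, -0.0425) 226.89332220014762 264.77116900616784
(0, 0, 0) 310.84467086527474 234.66736225448113
```

View pics/scene0n.png

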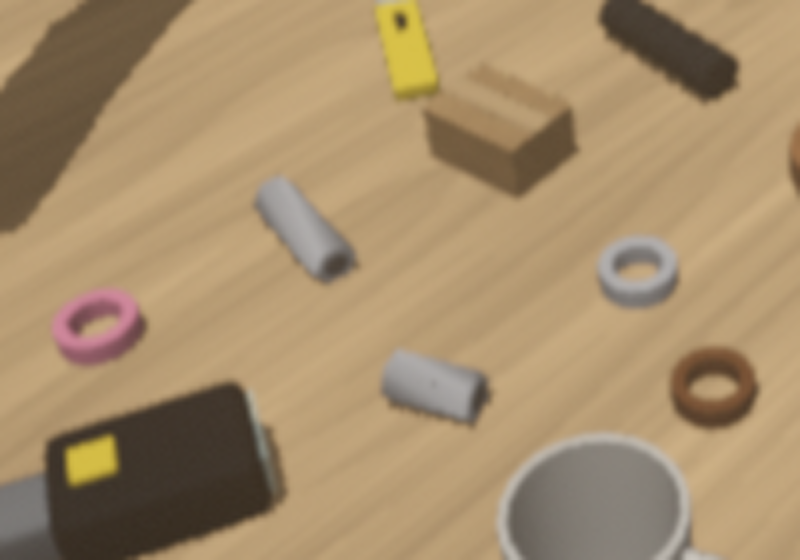

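step_arm([
  [[0.022,0.009,-0.25,0,1],[0.022,0.009,-0.5,0,1],[0.022,0.009,-0.65,0,0.8],[0.022,0.009,-0.735,0,0.6],[0.022,0.009,-0.735,0,0.6],[0.022,0.009,-0.735,0,0.2],[0.022,0.009,-0.735,0,0.1],[0.022,0.009,-0.735,0,0]],
], force=50)

```text
clock: 1.8
tcp_pos: [0.4219, -0.3784, 0.0048]
eef_rot: [-89.9, 0.1, 170.6]
wrist_force: [-1.0, 0.2, -0.6]
gripper_width: 0.095
```

step_arm([
  [[0,0,0,0,0],[0,0,0,0,0],[0,0,0,0,0]],
])

```text
clock: 2.1
tcp_pos: [0.4221, -0.3785, 0.0052]
eef_rot: [-89.9, 0.1, 170.6]
wrist_force: [-0.2, -0.1, 0.1]
gripper_width: 0.0
```

```bash
python3 - <<'E'
from h import *
wrist('w2')
E
```

```text
2.1 [ 0.4221 -0.3785  0.0052] [-8.9880e+01  1.2000e-01  1.7057e+02] [-0.2 -0.1  0.1] 0.0
```

View pics/w2.png

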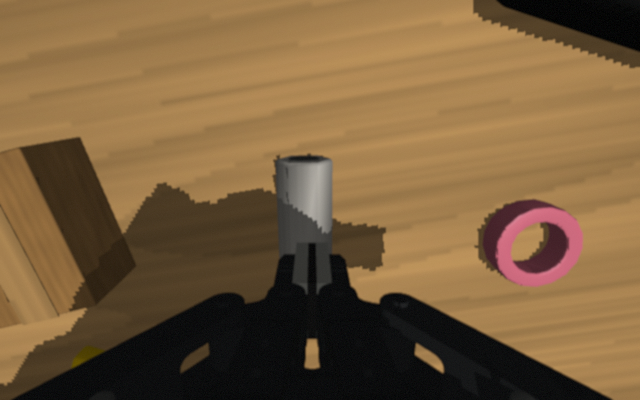

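```bash
python3 - <<'E'
from h import *
T=np.load('pics/w2.npz')['T'];c=calibration('wrist')
print(T[:3,3])
for z in(0,.012,.024): print(z,np.round(ray(c,[[304,157],[278,170],[332,170],[278,245],[330,245]],z,T)*1000,1).tolist())
save('top2',grab_frame('top')); save('scene2',grab_frame('scene'))
im=cv2.imread('pics/top2.png')
a=cv2.resize(im[170:300,360:490],None,fx=4,fy=4,interpolation=cv2.INTER_CUBIC)
cv2.imwrite('pics/top2a.png',a)
im=cv2.imread('pics/scene2.png'); cv2.imwrite('pics/scene2n.png',cv2.resize(im[160:300,130:330],None,fx=4,fy=4,interpolation=cv2.INTER_CUBIC))
E
```

```text
[ 0.49256352 -0.39031443  0.18065068]
0 [[463.0, -381.8, 0.0], [458.5, -367.3, 0.0], [453.8, -395.0, 0.0], [417.0, -359.3, 0.0], [412.2, -387.6, 0.0]]
0.012 [[464.9, -382.4, 12.0], [460.8, -368.9, 12.0], [456.4, -394.7, 12.0], [422.0, -361.3, 12.0], [417.6, -387.8, 12.0]]
0.024 [[466.9, -383.0, 24.0], [463.0, -370.4, 24.0], [459.0, -394.4, 24.0], [427.1, -363.4, 24.0], [422.9, -388.0, 24.0]]
```

View pics/top2a.png

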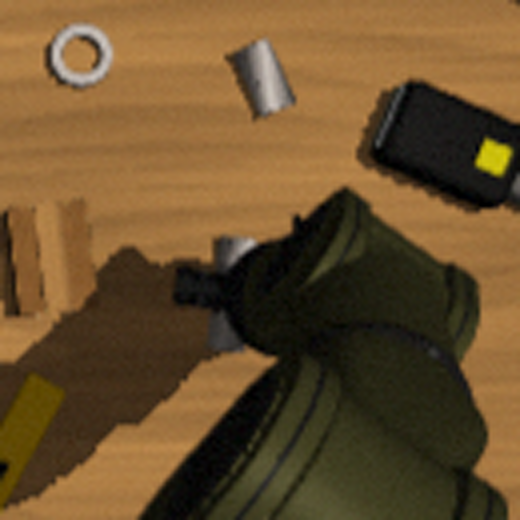

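View pics/scene2n.png

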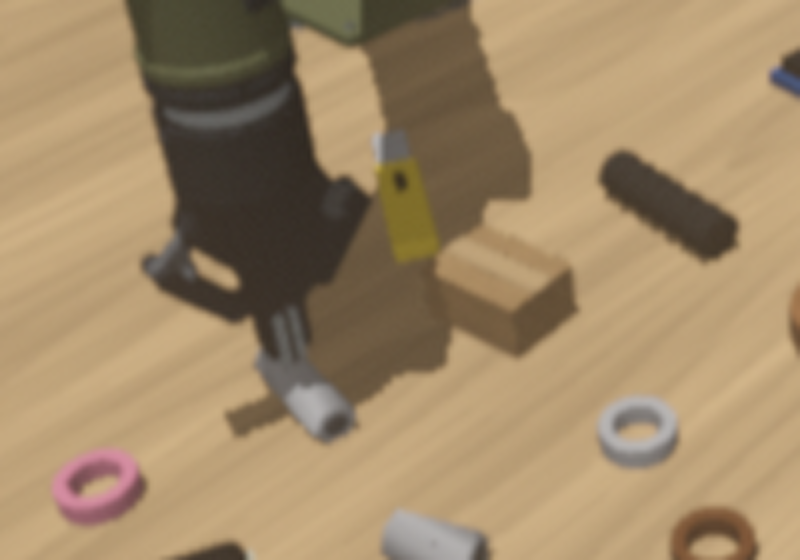

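step_arm([
  [[0,0,0.15,0,0],[0,0,0.3,0,0],[0,0,0.3,0,0]],
])

```text
clock: 2.55
tcp_pos: [0.424, -0.3802, 0.0681]
eef_rot: [-89.7, 0.4, 170.6]
wrist_force: [0.1, -0.7, -0.1]
gripper_width: -0.004
```

```bash
python3 - <<'E'
from h import *
wrist('w3')
save('scene3',grab_frame('scene'))
im=cv2.imread('pics/scene3.png'); cv2.imwrite('pics/scene3n.png',cv2.resize(im[160:300,130:330],None,fx=4,fy=4,interpolation=cv2.INTER_CUBIC))
M=np.linalg.inv(np.array(calibration('wrist')['tool_from_camera']));c=calibration('wrist')
for y in (0,-.01,-.02,-.03):
  for x in (-.011,0):
    q=M[:3,:3]@[x,y,0]+M[:3,3]; print(x,y,q[1]/q[2]*c['fy']+c['cy'])
E
```

```text
2.55 [ 0.424  -0.3802  0.0681] [-89.71   0.41 170.56] [ 0.1 -0.7 -0.1] -0.004
-0.011 0 215.13464417176425
0 0 234.66479527958933
-0.011 -0.01 221.73273409950997
0 -0.01 242.19695869571632
-0.011 -0.02 229.09305731749689
0 -0.02 250.58337709221686
-0.011 -0.03 237.3557944801222
0 -0.03 259.97811406125993
```

View pics/w3.png

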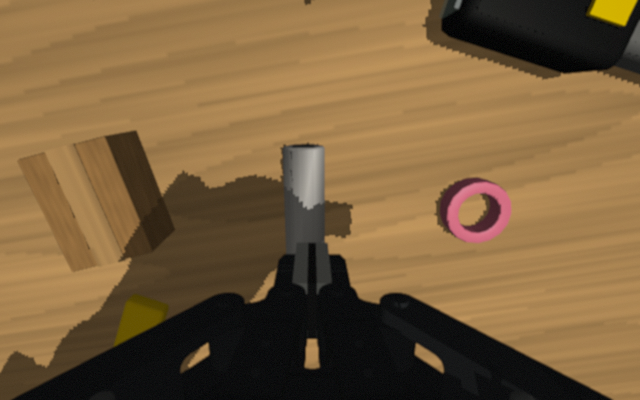

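View pics/scene3n.png

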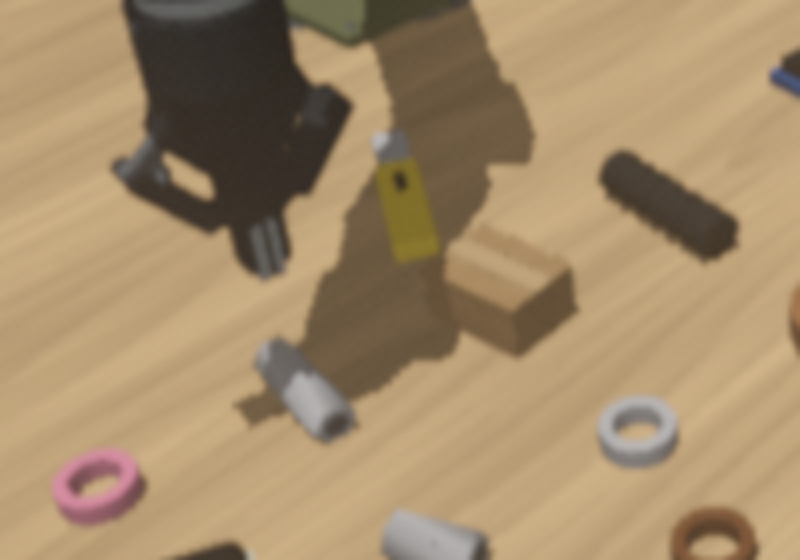

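```bash
python3 - <<'E'
from h import *
c=calibration('scene');M=np.linalg.inv(np.array(c['extrinsics']))
for p in [(.424,-.3802,.0681),(.424,-.3802,.0781),(.424,-.3802,.0981),(.424,-.3802,.1281),(.4226,-.377,0.012),(.4226+.0395,-.377-.0064,0.012),(.383,-.3706,.012)]:
    q=M[:3,:3]@p+M[:3,3]; u=np.array([q[0]/q[2]*c['fx']+c['cx'],q[1]/q[2]*c['fy']+c['cy']]); print(p,np.round(u,1),np.round((u-[130,160])*4))
E
```

```text
(0.424, -0.3802, 0.0681) [199.7 238.3] [279. 313.]
(0.424, -0.3802, 0.0781) [198.9 234.9] [276. 299.]
(0.424, -0.3802, 0.0981) [197.2 227.8] [269. 271.]
(0.424, -0.3802, 0.1281) [194.6 216.8] [258. 227.]
(0.4226, -0.377, 0.012) [205.  256.1] [300. 384.]
(0.46209999999999996, -0.3834, 0.012) [213.1 265.1] [332. 420.]
(0.383, -0.3706, 0.012) [197.3 247.5] [269. 350.]
```

```bash
python3 - <<'E'
from h import *
c=calibration('wrist')
for n in ['w1','w2','w3']:
    T=np.load('pics/'+n+'.npz')['T']; im=cv2.cvtColor(cv2.imread('pics/'+n+'.png'),cv2.COLOR_BGR2HSV)
    m=((im[...,0]>165)|(im[...,0]<5))&(im[...,1]>70)&(im[...,2]>60)
    for z in (0,.008,.016): meas(n,None,m,(350,120,640,320),z,c,T)
E
```

```text
w1 (414, 151, 51, 49) [ 396.2 -496.9] [47. 47.] ang -4.7
w1 (414, 151, 51, 49) [ 398.5 -494.2] [45.8 45.8] ang -4.7
w1 (414, 151, 51, 49) [ 400.8 -491.6] [44.6 44.7] ang -4.7
w2 (483, 200, 100, 87) [ 393.9 -497.7] [57.6 47.8] ang 59.3
w2 (483, 200, 100, 87) [ 398.3 -493. ] [55.  45.7] ang 59.3
w2 (483, 200, 100, 87) [ 402.7 -488.2] [52.5 43.6] ang 59.3
w3 (440, 178, 71, 65) [ 395.7 -496.6] [53.6 46.6] ang 53.6
w3 (440, 178, 71, 65) [ 398.9 -493.1] [51.8 45. ] ang 53.6
w3 (440, 178, 71, 65) [ 402.1 -489.7] [50.1 43.5] ang 53.6
```

step_arm([
  [[0,0.02,0,0,0.7],[0,0.02,0,0,0.7],[0,0.02,0,0,0.7],[0,0.02,-0.2,0,0.7],[0,0.02,-0.35,0,0.7],[0,0.02,-0.4,0,0.7],[0,0.02,-0.43,0,0.7],[0,0.02,-0.43,0,0.7]],
])

```text
clock: 3.45
tcp_pos: [0.4223, -0.3746, -0.0208]
eef_rot: [-89.9, 0.1, 170.6]
wrist_force: [0.5, -0.2, 0.2]
gripper_width: 0.698
```

step_arm([
  [[0,0,-0.01,0,0.5],[0,0,-0.01,0,0.2],[0,0,-0.01,0,0],[0,0,-0.01,0,0],[0,0,-0.01,0,0],[0,0,-0.01,0,0],[0,0,-0.01,0,0]],
], force=60)

```text
clock: 4.15
tcp_pos: [0.4229, -0.3753, -0.0209]
eef_rot: [-89.8, 0.2, 170.6]
wrist_force: [-1.1, 1.2, 10.8]
gripper_width: 0.276
```

```bash
python3 - <<'E'
from h import *
wrist('w4')
E
```

```text
4.15 [ 0.4229 -0.3753 -0.0209] [-89.79   0.24 170.6 ] [-1.1  1.2 10.8] 0.276
```

View pics/w4.png

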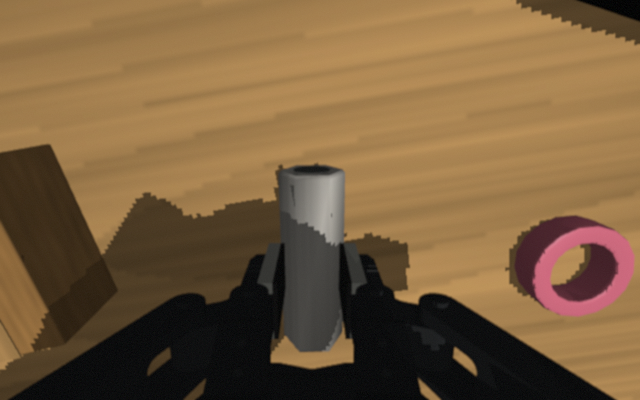

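step_arm([
  [[0,0,0.05,0,0],[0,0,0.2,0,0],[0,0,0.4,0,0],[0,0,0.5,0,0],[0,0,0.5,0,0]],
])

```text
clock: 4.7
tcp_pos: [0.4248, -0.377, 0.0827]
eef_rot: [-89.6, 0.6, 170.6]
wrist_force: [0.2, -0.2, -2.0]
gripper_width: 0.272
```

```bash
python3 - <<'E'
from h import *
wrist('w5')
save('scene5',grab_frame('scene'))
im=cv2.imread('pics/scene5.png'); cv2.imwrite('pics/scene5n.png',cv2.resize(im[140:280,130:330],None,fx=4,fy=4,interpolation=cv2.INTER_CUBIC))
E
```

```text
4.7 [ 0.4248 -0.377   0.0827] [-89.6    0.59 170.58] [ 0.2 -0.2 -2. ] 0.272
```

View pics/w5.png

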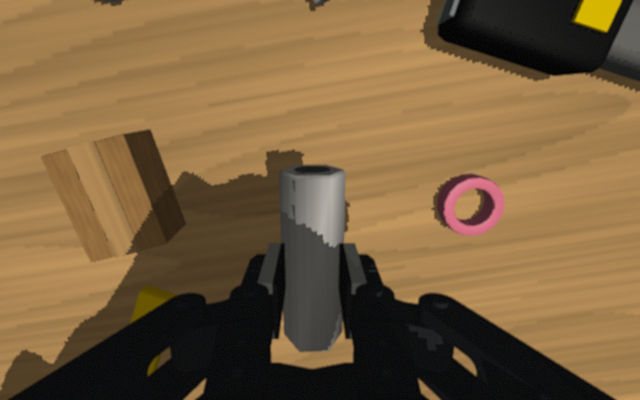

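View pics/scene5n.png

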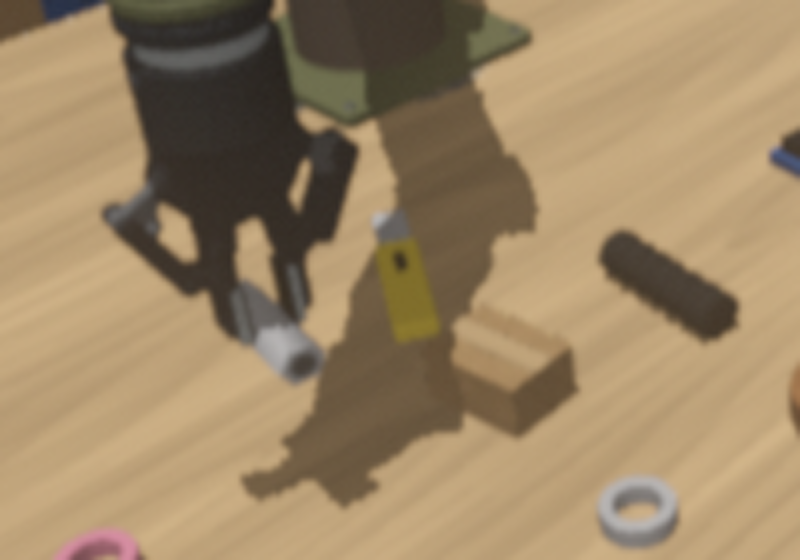

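step_arm([
  [[0.08,0.25,0.25,0,0],[0.16,0.5,0.3,0,0],[0.24,0.75,0.3,0,0],[0.32,1,0.3,0,0],[0.32,1,0.3,0.08,0]],
])

```text
clock: 5.3
tcp_pos: [0.4872, -0.1693, 0.1381]
eef_rot: [-90.0, 0.1, 174.6]
wrist_force: [0.1, -0.6, -0.8]
gripper_width: 0.257
```

step_arm([
  [[0.08,0.25,0,0.08,0],[0.16,0.5,0,0.08,0],[0.24,0.75,0,0.08,0],[0.32,1,0,0.08,0],[0.32,1,0,0.08,0]],
])

```text
clock: 5.8
tcp_pos: [0.5516, 0.0389, 0.1364]
eef_rot: [-90.2, 0.0, 178.7]
wrist_force: [-0.5, 0.4, -1.5]
gripper_width: 0.252
```

step_arm([
  [[0.08,0.25,0,0,0],[0.16,0.5,0,0,0],[0.24,0.75,0,0,0],[0.32,1,0,0,0],[0.32,1,0,0,0]],
])

```text
clock: 6.3
tcp_pos: [0.6145, 0.2469, 0.1341]
eef_rot: [-90.5, -0.1, 179.2]
wrist_force: [-0.6, 0.5, -1.5]
gripper_width: 0.253
```

```bash
python3 - <<'E'
from h import *
wrist('w6')
E
```

```text
6.3 [0.6145 0.2469 0.1341] [-9.0460e+01 -9.0000e-02  1.7918e+02] [-0.6  0.5 -1.5] 0.253
```

View pics/w6.png

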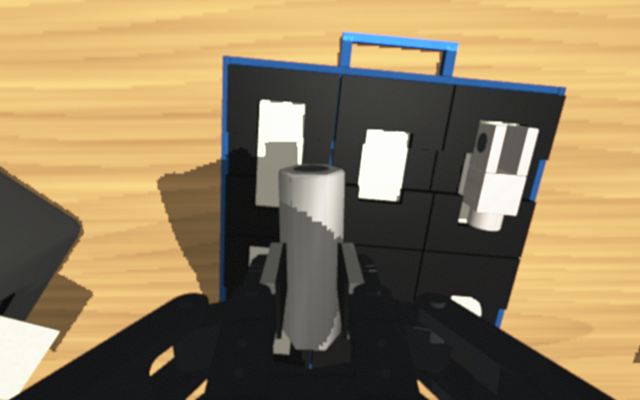

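```bash
python3 - <<'E'
from h import *
im=cv2.imread('pics/w6.png')
cv2.imwrite('pics/w6a.png',cv2.resize(im[80:220,235:425],None,fx=4,fy=4,interpolation=cv2.INTER_CUBIC))
E
```

```text
(no output)
```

View pics/w6a.png

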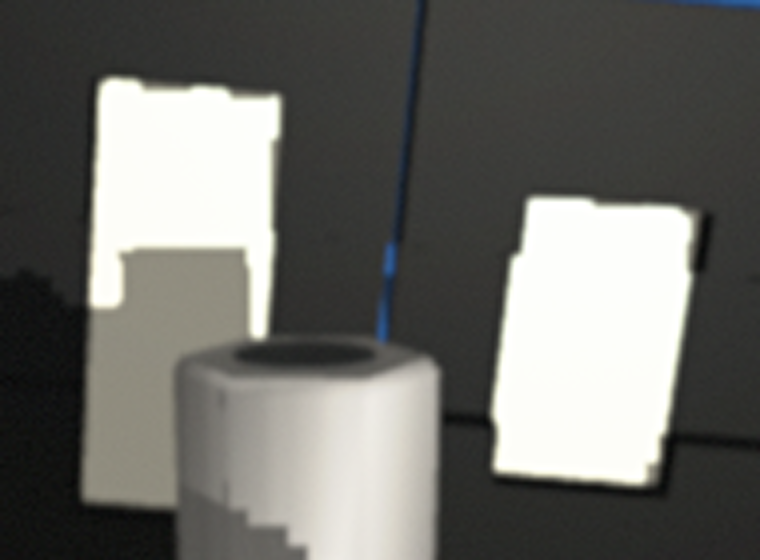

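```bash
python3 - <<'E'
from h import *
T=np.load('pics/w6.npz')['T'];c=calibration('wrist')
print(T[:3,3])
for z in (.012,.024): print(z,np.round(ray(c,[[259.5,100],[305.5,103.8],[255.5,205],[367,129.5],[408,132],[358.7,198],[400,201.8]],z,T)[:,:2]*1000,1).tolist())
# nut in tool frame
Tc=np.array(c['tool_from_camera'])
def tool(uv,y):
    d=Tc[:3,:3]@[(uv[0]-c['cx'])/c['fx'],(uv[1]-c['cy'])/c['fy'],1]; return Tc[:3,3]+d*(y-Tc[1,3])/d[1]
for uv,y in [((312,166),-.045),((312,177),-.045),((313,350),-.045),((312,184),-.021),((281,200),-.033),((345,200),-.033),((343,300),-.033)]: print(uv,y,np.round(tool(uv,y)*1000,1))
E
```

```text
[0.68641917 0.24391029 0.30934894]
0.012 [[682.2, 288.6], [678.7, 251.3], [593.0, 297.3], [657.3, 200.8], [654.7, 166.8], [598.2, 206.4], [594.2, 170.1]]
0.024 [[682.4, 286.8], [679.0, 251.0], [596.7, 295.1], [658.5, 202.6], [656.0, 169.9], [601.8, 207.9], [598.0, 173.1]]
(312, 166) -0.045 [-46.  -45.    0.7]
(312, 177) -0.045 [-41.7 -45.    0.7]
(313, 350) -0.045 [ 36.1 -45.    1. ]
(312, 184) -0.021 [-33.  -21.    0.7]
(281, 200) -0.033 [-29.1 -33.  -12.4]
(345, 200) -0.033 [-29.1 -33.   14.5]
(343, 300) -0.033 [ 18.8 -33.   14.8]
```

step_arm([
  [[0.093,0.138,-0.1,-0.109,0],[0.093,0.138,-0.2,-0.109,0],[0.093,0.138,-0.35,-0.109,0],[0.093,0.138,-0.4,-0.109,0],[0.093,0.138,-0.4,-0.109,0],[0.093,0.138,-0.4,-0.109,0]],
])

```text
clock: 6.95
tcp_pos: [0.6338, 0.2751, 0.0543]
eef_rot: [-90.5, -0.0, 174.3]
wrist_force: [0.1, -0.2, -1.7]
gripper_width: 0.251
```

```bash
python3 - <<'E'
from h import *
wrist('w7')
E
```

```text
6.95 [0.6338 0.2751 0.0543] [-9.0500e+01 -4.0000e-02  1.7429e+02] [ 0.1 -0.2 -1.7] 0.251
```

View pics/w7.png

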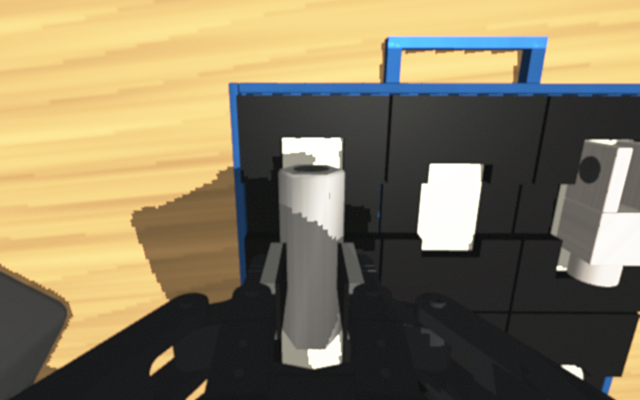

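step_arm([
  [[0,0,-0.12,0,0],[0,0,-0.2,0,0],[0,0,-0.25,0,0],[0,0,-0.28,0,0],[0,0,-0.3,0,0],[0,0,-0.3,0,0]],
])

```text
clock: 7.6
tcp_pos: [0.6343, 0.2754, -0.0051]
eef_rot: [-90.5, 0.0, 174.3]
wrist_force: [0.2, -0.1, -0.5]
gripper_width: 0.25
```

```bash
python3 - <<'E'
from h import *
wrist('w8')
E
```

```text
7.6 [ 0.6343  0.2754 -0.0051] [-9.054e+01  3.000e-02  1.743e+02] [ 0.2 -0.1 -0.5] 0.25
```

View pics/w8.png

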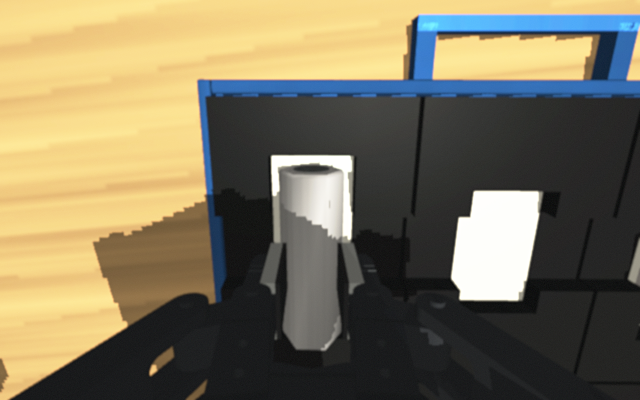

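step_arm([
  [[0,0,-0.015,0,0],[0,0,-0.02,0,0],[0,0,-0.02,0,0.35],[0,0,-0.02,0,0.45],[0,0,-0.02,0,0.5],[0,0,0.1,0,0.5],[0,0,0.35,0,0.5],[0,0,0.6,0,0.5]],
])

```text
clock: 8.45
tcp_pos: [0.6337, 0.2752, 0.1157]
eef_rot: [-90.5, -0.1, 174.3]
wrist_force: [0.8, 0.9, 0.8]
gripper_width: 0.498
```

```bash
python3 - <<'E'
from h import *
wrist('w9')
E
```

```text
8.45 [0.6337 0.2752 0.1157] [-9.049e+01 -6.000e-02  1.743e+02] [0.8 0.9 0.8] 0.498
```

View pics/w9.png

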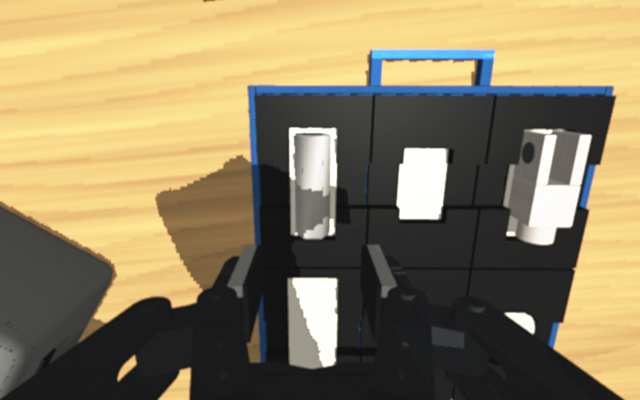

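The long nut lies in its pocket, with the nut at columns 295-330 inside the pocket at 289-337. Next is the short nut.

step_arm([
  [[-0.07,-0.25,0.1,0,0.8],[-0.14,-0.5,0.1,0,0.8],[-0.21,-0.75,0.1,0,0.8],[-0.28,-1,0.1,0,0.8],[-0.28,-1,0.1,0,0.8]],
])

```text
clock: 9.0
tcp_pos: [0.5823, 0.0688, 0.1466]
eef_rot: [-90.6, 0.7, 173.8]
wrist_force: [0.7, 0.0, 0.8]
gripper_width: 0.8
```

step_arm([
  [[0,-0.25,0,0.14,0.8],[0,-0.5,0,0.28,0.8],[0,-0.75,0,0.42,0.8],[0,-1,0,0.5,0.8],[0,-1,0,0.5,0.8]],
])

```text
clock: 9.5
tcp_pos: [0.5813, -0.1415, 0.1466]
eef_rot: [-90.3, 0.6, -164.4]
wrist_force: [0.1, -0.2, 0.2]
gripper_width: 0.8
```

step_arm([
  [[0,-0.25,0,0.1,0.8],[0,-0.5,0,0.1,0.8],[0,-0.75,0,0.1,0.8],[0,-1,0,0.1,0.8],[0,-1,0,0.1,0.8]],
])

```text
clock: 10.0
tcp_pos: [0.5789, -0.3507, 0.1464]
eef_rot: [-90.0, 0.5, -160.4]
wrist_force: [-0.0, -0.4, -1.2]
gripper_width: 0.797
```

step_arm([
  [[0,-0.2,0,0,0.8],[0,-0.28,0,0,0.8],[0,-0.28,0,0,0.8]],
])

```text
clock: 10.3
tcp_pos: [0.5777, -0.4105, 0.1459]
eef_rot: [-89.8, 0.4, -160.7]
wrist_force: [-0.4, -0.4, 0.8]
gripper_width: 0.805
```

```bash
python3 - <<'E'
from h import *
wrist('w10')
E
```

```text
10.3 [ 0.5777 -0.4105  0.1459] [ -89.83    0.4  -160.71] [-0.4 -0.4  0.8] 0.805
```

View pics/w10.png

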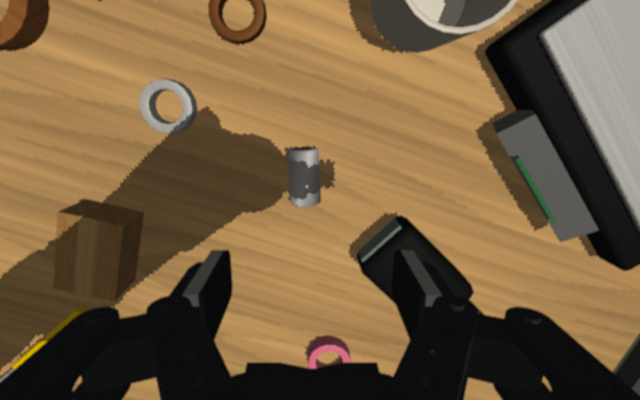

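```bash
python3 - <<'E'
from h import *
T=np.load('pics/w10.npz')['T'];c=calibration('wrist')
R=T[:3,:3]
for z in (0,.012,.024,.04): 
  p=ray(c,[[303,147.5],[305,207],[287.5,175],[321,175],[360,255],[400,217]],z,T)*1000
  print(z,np.round(p[:,:2],1).tolist())
E
```

```text
0 [[600.0, -395.4], [547.0, -415.5], [571.2, -390.0], [581.4, -419.4], [517.8, -483.2], [567.5, -505.0]]
0.012 [[601.7, -395.1], [550.7, -414.4], [573.9, -389.9], [583.7, -418.2], [522.5, -479.6], [570.4, -500.6]]
0.024 [[603.3, -394.8], [554.3, -413.4], [576.6, -389.9], [586.1, -417.0], [527.2, -476.1], [573.2, -496.3]]
0.04 [[605.5, -394.4], [559.1, -412.0], [580.2, -389.7], [589.2, -415.5], [533.5, -471.3], [577.0, -490.4]]
```

step_arm([
  [[-0.005,0.035,-0.25,0.031,0.6],[-0.005,0.035,-0.5,0.031,0.6],[-0.005,0.035,-0.7,0.031,0.6],[-0.005,0.035,-0.8,0.031,0.6],[-0.005,0.035,-0.825,0.031,0.6],[-0.005,0.035,-0.825,0.031,0.6]],
])

```text
clock: 10.95
tcp_pos: [0.5788, -0.3995, -0.0185]
eef_rot: [-90.0, 0.5, -159.1]
wrist_force: [-0.0, -0.1, 0.5]
gripper_width: 0.598
```

step_arm([
  [[0,0,0,0,0.3],[0,0,0,0,0.1],[0,0,0,0,0],[0,0,0,0,0],[0,0,0,0,0],[0,0,0,0,0]],
], force=60)

```text
clock: 11.55
tcp_pos: [0.581, -0.4008, -0.0156]
eef_rot: [-89.7, 0.7, -159.1]
wrist_force: [-0.2, 0.1, 6.1]
gripper_width: 0.2
```

```bash
python3 - <<'E'
from h import *
wrist('w11')
E
```

```text
11.55 [ 0.581  -0.4008 -0.0156] [ -89.72    0.73 -159.1 ] [-0.2  0.1  6.1] 0.2
```

View pics/w11.png

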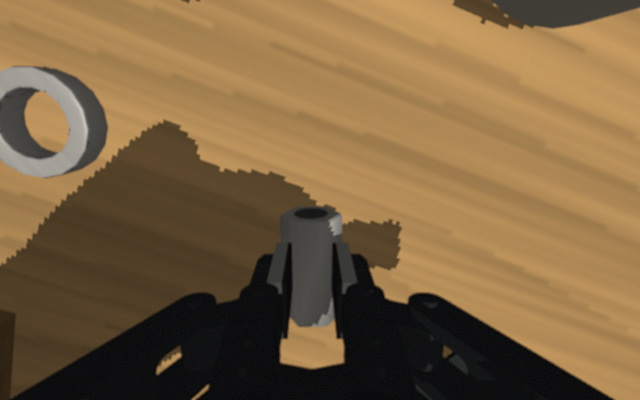

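step_arm([
  [[-0.015,-0.01,0,0,0.6],[-0.015,-0.01,0,0,0.6],[-0.015,-0.01,-0.03,0,0.6],[-0.015,-0.01,-0.045,0,0.5],[-0.015,-0.01,-0.045,0,0.2],[-0.015,-0.01,-0.045,0,0],[-0.015,-0.01,-0.045,0,0],[-0.015,-0.01,-0.045,0,0]],
], force=60)

```text
clock: 12.4
tcp_pos: [0.578, -0.4026, -0.0248]
eef_rot: [-89.7, 0.7, -159.1]
wrist_force: [0.1, 0.3, -1.2]
gripper_width: 0.287
```

step_arm([
  [[0,0,0,0,0],[0,0,0,0,0],[0,0,0,0,0]],
])

```text
clock: 12.7
tcp_pos: [0.578, -0.4027, -0.0249]
eef_rot: [-89.7, 0.7, -159.1]
wrist_force: [-0.7, 0.8, -0.8]
gripper_width: 0.291
```

```bash
python3 - <<'E'
from h import *
wrist('w12')
E
```

```text
12.7 [ 0.578  -0.4027 -0.0249] [ -89.74    0.72 -159.09] [-0.7  0.8 -0.8] 0.291
```

View pics/w12.png

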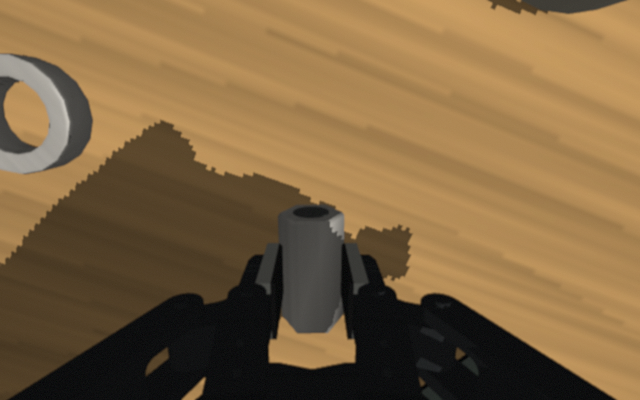

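step_arm([
  [[0,0,0.2,0,0],[0.02,0.1,0.45,0,0],[0.04,0.35,0.7,0,0],[0.06,0.6,0.8,0,0],[0.08,0.85,0.8,0,0],[0.08,1,0.8,0,0],[0.08,1,0.8,0,0]],
])

```text
clock: 13.45
tcp_pos: [0.596, -0.1915, 0.1363]
eef_rot: [-90.1, 1.0, -158.4]
wrist_force: [1.1, 0.7, -2.0]
gripper_width: 0.288
```

step_arm([
  [[0.02,0.25,0,-0.15,0],[0.05,0.5,0,-0.3,0],[0.08,0.75,0,-0.4,0],[0.08,1,0,-0.5,0],[0.08,1,0,-0.59,0]],
])

```text
clock: 13.95
tcp_pos: [0.612, 0.0187, 0.1361]
eef_rot: [-90.5, 0.9, 175.5]
wrist_force: [0.3, 0.7, -1.0]
gripper_width: 0.289
```

```bash
python3 - <<'E'
from h import *
c=calibration('wrist')
Tc=np.array(c['tool_from_camera'])
def tool(uv,y):
    d=Tc[:3,:3]@[(uv[0]-c['cx'])/c['fx'],(uv[1]-c['cy'])/c['fy'],1]; return Tc[:3,3]+d*(y-Tc[1,3])/d[1]
for uv,y in [((311,206),-.025),((311,222),-.049),((313,332),-.049),((280,230),-.037),((344,230),-.037)]: print(uv,y,np.round(tool(uv,y)*1000,1))
E
```

```text
(311, 206) -0.025 [-23.9 -25.    0.2]
(311, 222) -0.049 [-25.2 -49.    0.2]
(313, 332) -0.049 [ 23.8 -49.    1. ]
(280, 230) -0.037 [-17.2 -37.  -12.8]
(344, 230) -0.037 [-17.2 -37.   14. ]
```

step_arm([
  [[0.02,0.25,0,-0.027,0],[0.04,0.5,0,-0.027,0],[0.067,0.75,0,-0.027,0],[0.067,0.84,0,-0.027,0],[0.067,0.84,-0.15,-0.027,0],[0.067,0.84,-0.35,-0.027,0],[0.067,0.84,-0.4,-0.027,0],[0.067,0.84,-0.4,-0.027,0]],
])

```text
clock: 14.75
tcp_pos: [0.6239, 0.186, 0.0545]
eef_rot: [-90.4, 0.7, 174.2]
wrist_force: [-0.2, 0.4, -0.6]
gripper_width: 0.289
```

```bash
python3 - <<'E'
from h import *
wrist('w13')
E
```

```text
14.75 [0.6239 0.186  0.0545] [-90.36   0.73 174.24] [-0.2  0.4 -0.6] 0.289
```

View pics/w13.png

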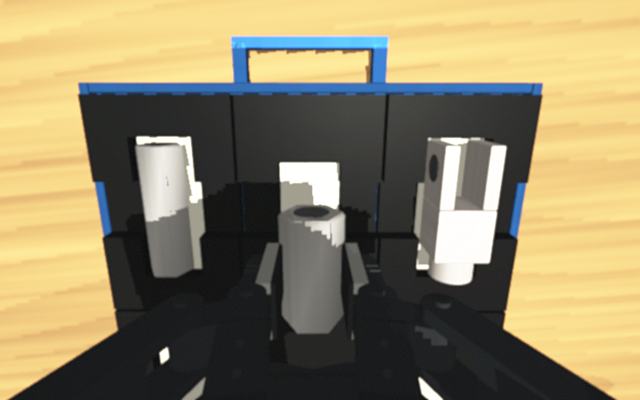

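step_arm([
  [[0.008,0.005,-0.12,0,0],[0.008,0.005,-0.22,0,0],[0.008,0.005,-0.28,0,0],[0.008,0.005,-0.312,0,0],[0.008,0.005,-0.312,0,0]],
])

```text
clock: 15.3
tcp_pos: [0.6276, 0.1872, -0.0058]
eef_rot: [-90.5, 1.0, 174.2]
wrist_force: [-0.7, 0.2, -1.2]
gripper_width: 0.29
```

```bash
python3 - <<'E'
from h import *
wrist('w14')
E
```

```text
15.3 [ 0.6276  0.1872 -0.0058] [-90.45   0.95 174.21] [-0.7  0.2 -1.2] 0.29
```

View pics/w14.png

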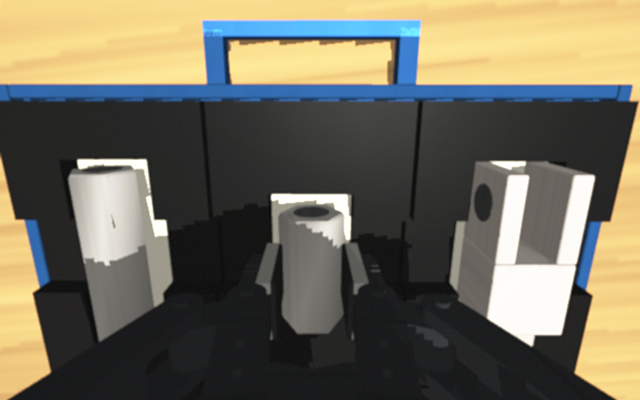

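step_arm([
  [[0,0,-0.02,0,0],[0,0,-0.032,0,0],[0,0,-0.032,0,0],[0,0,-0.032,0,0.4],[0,0,-0.032,0,0.5],[0,0,-0.032,0,0.5],[0,0,0.1,0,0.5],[0,0,0.35,0,0.5]],
])

```text
clock: 16.15
tcp_pos: [0.6246, 0.1865, 0.062]
eef_rot: [-90.3, 0.6, 174.2]
wrist_force: [1.2, 0.6, 0.5]
gripper_width: 0.499
```

step_arm([
  [[0,0,0.25,0,0.6],[0,0,0.35,0,0.6],[0,0,0.35,0,0.6]],
])

```text
clock: 16.45
tcp_pos: [0.6276, 0.1872, 0.1363]
eef_rot: [-90.5, 1.0, 174.2]
wrist_force: [0.4, 0.6, 0.2]
gripper_width: 0.598
```

```bash
python3 - <<'E'
from h import *
wrist('w15')
E
```

```text
16.45 [0.6276 0.1872 0.1363] [-90.47   1.   174.22] [0.4 0.6 0.2] 0.598
```

View pics/w15.png

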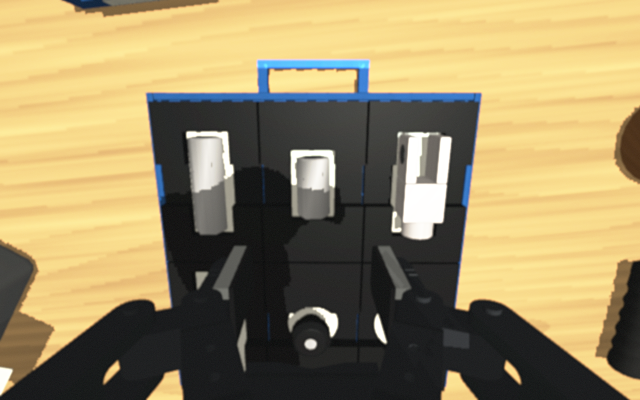

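The short nut is in its pocket. Next is the collar.

step_arm([
  [[-0.02,-0.25,0.05,0,0.8],[-0.04,-0.5,0.05,0,0.8],[-0.06,-0.75,0.05,0,0.8],[-0.08,-1,0.05,0,0.8],[-0.08,-1,0.05,0,0.8]],
])

```text
clock: 17.0
tcp_pos: [0.6073, -0.025, 0.1425]
eef_rot: [-89.9, 0.6, 173.5]
wrist_force: [-0.2, -0.6, -0.4]
gripper_width: 0.796
```

step_arm([
  [[-0.02,-0.25,0,0,0.8],[-0.04,-0.5,0,0,0.8],[-0.06,-0.75,0,0,0.8],[-0.08,-1,0,0,0.8],[-0.08,-1,0,0,0.8]],
])

```text
clock: 17.5
tcp_pos: [0.5879, -0.2339, 0.1411]
eef_rot: [-89.6, 0.4, 172.9]
wrist_force: [-0.0, -0.3, -0.1]
gripper_width: 0.798
```

step_arm([
  [[0,-0.24,0,0,0.8],[0,-0.24,0,0,0.8]],
])

```text
clock: 17.7
tcp_pos: [0.5849, -0.2894, 0.1396]
eef_rot: [-89.3, 0.3, 172.4]
wrist_force: [-0.6, -0.7, 0.0]
gripper_width: 0.802
```

```bash
python3 - <<'E'
from h import *
wrist('w16')
E
```

```text
17.7 [ 0.5849 -0.2894  0.1396] [-89.29   0.25 172.44] [-0.6 -0.7  0. ] 0.802
```

View pics/w16.png

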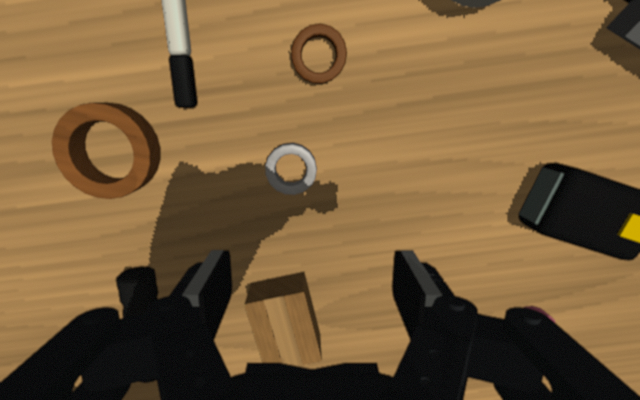

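```bash
python3 - <<'E'
from h import *
T=np.load('pics/w16.npz')['T'];c=calibration('wrist')
for z in (0,.008,.016): 
  p=ray(c,[[291,142.5],[291,194],[265.5,168],[317,168],[291.2,168.2]],z,T)*1000
  print(z,np.round(p[:,:2],1).tolist())
E
```

```text
0 [[618.1, -277.6], [571.2, -270.5], [598.5, -251.3], [592.2, -297.5], [595.2, -274.3]]
0.008 [[619.0, -278.1], [573.4, -271.2], [599.9, -252.5], [593.8, -297.5], [596.7, -274.9]]
0.016 [[620.0, -278.6], [575.5, -271.9], [601.4, -253.7], [595.4, -297.5], [598.2, -275.5]]
```

step_arm([
  [[0.06,0.075,-0.25,0.04,0.8],[0.06,0.075,-0.5,0.04,0.8],[0.06,0.075,-0.7,0.04,0.8],[0.06,0.075,-0.8,0.04,0.8],[0.06,0.075,-0.825,0.04,0.8],[0.06,0.075,-0.825,0.04,0.8]],
])

```text
clock: 18.35
tcp_pos: [0.5969, -0.2709, -0.0265]
eef_rot: [-89.5, 0.1, 174.4]
wrist_force: [-0.3, 0.3, 0.2]
gripper_width: 0.801
```

step_arm([
  [[0,0,0,0,0.6],[0,0,0,0,0.4],[0,0,0,0,0.2],[0,0,0,0,0.2],[0,0,0,0,0.2]],
], force=50)

```text
clock: 18.85
tcp_pos: [0.5983, -0.2712, -0.0242]
eef_rot: [-89.4, 0.3, 174.4]
wrist_force: [-1.9, 1.3, 6.6]
gripper_width: 0.486
```

```bash
python3 - <<'E'
from h import *
wrist('w17')
E
```

```text
18.85 [ 0.5983 -0.2712 -0.0242] [-89.44   0.32 174.35] [-1.9  1.3  6.6] 0.486
```

View pics/w17.png

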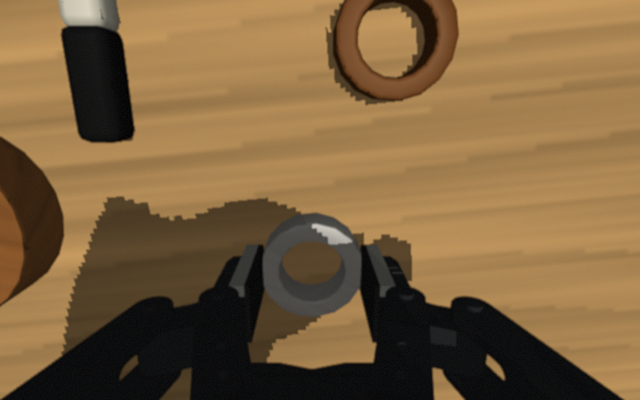

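step_arm([
  [[0,0,0.15,0,0.2],[0,0,0.4,0,0.2],[-0.05,0.2,0.65,0,0.2],[-0.15,0.45,0.8,0,0.2],[-0.25,0.7,0.8,0,0.2],[-0.3,0.95,0.8,0,0.2],[-0.3,0.95,0.8,0,0.2]],
])

```text
clock: 19.6
tcp_pos: [0.5374, -0.0758, 0.1373]
eef_rot: [-89.6, 0.4, 174.6]
wrist_force: [0.5, 0.9, -1.2]
gripper_width: 0.484
```

step_arm([
  [[-0.08,0.25,0,0,0.2],[-0.16,0.5,0,0,0.2],[-0.24,0.7,0,0,0.2],[-0.29,0.85,0,0,0.2],[-0.29,0.85,0,0,0.2]],
])

```text
clock: 20.1
tcp_pos: [0.4773, 0.1011, 0.1378]
eef_rot: [-89.9, 0.3, 175.2]
wrist_force: [0.4, -0.5, -1.6]
gripper_width: 0.487
```

```bash
python3 - <<'E'
from h import *
wrist('w18')
E
```

```text
20.1 [0.4773 0.1011 0.1378] [-89.87   0.3  175.21] [ 0.4 -0.5 -1.6] 0.487
```

View pics/w18.png

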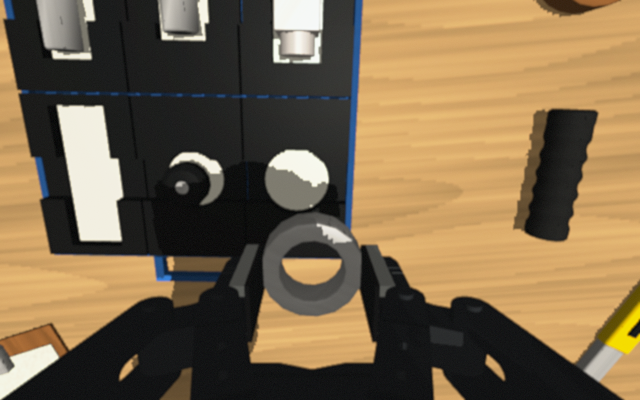

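```bash
python3 - <<'E'
from h import *
T=np.load('pics/w18.npz')['T'];c=calibration('wrist')
for z in (.012,.024): 
  p=ray(c,[[296.5,150],[296.5,212],[265.5,181],[328.5,181],[57,105],[101,104],[78,242],[122,241]],z,T)*1000
  print(z,np.round(p[:,:2],1).tolist())
Tc=np.array(c['tool_from_camera'])
def tool(uv,y):
    d=Tc[:3,:3]@[(uv[0]-c['cx'])/c['fx'],(uv[1]-c['cy'])/c['fy'],1]; return Tc[:3,3]+d*(y-Tc[1,3])/d[1]
for uv,y in [((312,213),-.0242),((312,213),-.040),((312,315),-.040),((263,262),-.04),((362,262),-.04)]: print(uv,y,np.round(tool(uv,y)*1000,1))
# pale mask
im=cv2.cvtColor(cv2.imread('pics/w18.png'),cv2.COLOR_BGR2HSV)
m=(im[...,2]>80)&(im[...,1]<70)
meas('coll',None,m,(255,140,340,214),.012,c,T)
meas('grip',None,m,(48,98,130,246),.012,c,T)
E
```

```text
0.012 [[505.0, 110.9], [449.6, 116.3], [480.3, 140.6], [475.6, 85.7], [558.7, 303.8], [556.5, 267.6], [437.9, 319.0], [435.4, 278.6]]
0.024 [[506.7, 110.3], [453.5, 115.5], [483.0, 138.8], [478.5, 86.0], [558.3, 295.5], [556.1, 260.7], [442.2, 310.1], [439.8, 271.3]]
(312, 213) -0.0242 [-20.4 -24.2   0.6]
(312, 213) -0.04 [-25.7 -40.    0.6]
(312, 315) -0.04 [ 21.8 -40.    0.6]
(263, 262) -0.04 [ -4. -40. -20.]
(362, 262) -0.04 [ -3.9 -40.   21.7]
coll (265, 149, 65, 61) [479.1 113. ] [56.  53.7] ang 85.1
grip (56, 104, 68, 138) [496.9 288.4] [ 46.1 121.6] ang -5.9
```

step_arm([
  [[0.002,0.065,-0.1,-0.02,0.2],[0.002,0.065,-0.3,-0.02,0.2],[0.002,0.065,-0.5,-0.02,0.2],[0.002,0.065,-0.62,-0.02,0.2],[0.002,0.065,-0.7,-0.02,0.2],[0.002,0.065,-0.7,-0.02,0.2],[0.002,0.065,-0.7,-0.02,0.2]],
])

```text
clock: 20.85
tcp_pos: [0.48, 0.1095, -0.0015]
eef_rot: [-89.7, 0.5, 174.0]
wrist_force: [0.6, 0.3, -1.1]
gripper_width: 0.487
```

```bash
python3 - <<'E'
from h import *
wrist('w19')
E
```

```text
20.85 [ 0.48    0.1095 -0.0015] [-89.73   0.45 173.97] [ 0.6  0.3 -1.1] 0.487
```

View pics/w19.png

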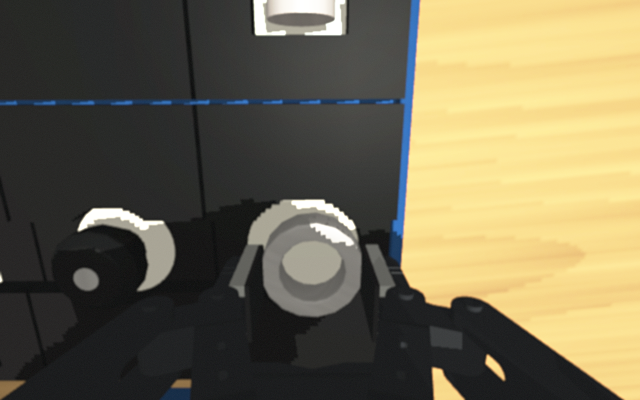

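step_arm([
  [[-0.012,0.024,-0.01,0,0.2],[-0.012,0.024,-0.02,0,0.2],[-0.012,0.024,-0.03,0,0.2],[-0.012,0.024,-0.03,0,0.2]],
])

```text
clock: 21.3
tcp_pos: [0.4779, 0.1147, -0.007]
eef_rot: [-89.8, 0.5, 174.0]
wrist_force: [-0.1, 0.1, -1.0]
gripper_width: 0.485
```

```bash
python3 - <<'E'
from h import *
wrist('w20')
E
```

```text
21.3 [ 0.4779  0.1147 -0.007 ] [-89.76   0.51 174.01] [-0.1  0.1 -1. ] 0.485
```

View pics/w20.png

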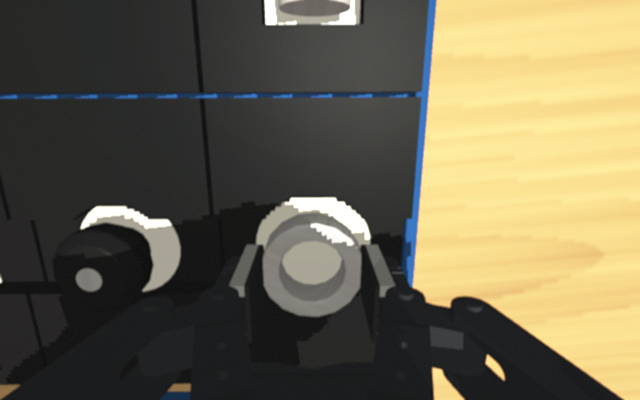

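step_arm([
  [[0,0,-0.015,0,0.2],[0,0,-0.025,0,0.2],[0,0,-0.025,0,0.2],[0,0,-0.025,0,0.6],[0,0,-0.025,0,0.66],[0,0,-0.025,0,0.66],[0,0,0.1,0,0.66],[0,0,0.35,0,0.66]],
])

```text
clock: 22.15
tcp_pos: [0.4757, 0.1142, 0.0614]
eef_rot: [-89.6, 0.2, 174.0]
wrist_force: [0.3, 0.4, 1.4]
gripper_width: 0.664
```

step_arm([
  [[0,0,0.25,0,0.66],[0,0,0.35,0,0.66],[0,0,0.35,0,0.66]],
])

```text
clock: 22.45
tcp_pos: [0.4778, 0.1147, 0.1344]
eef_rot: [-89.8, 0.5, 174.0]
wrist_force: [1.2, -0.3, -0.3]
gripper_width: 0.657
```

```bash
python3 - <<'E'
from h import *
wrist('w21')
E
```

```text
22.45 [0.4778 0.1147 0.1344] [-89.77   0.51 174.  ] [ 1.2 -0.3 -0.3] 0.657
```

View pics/w21.png

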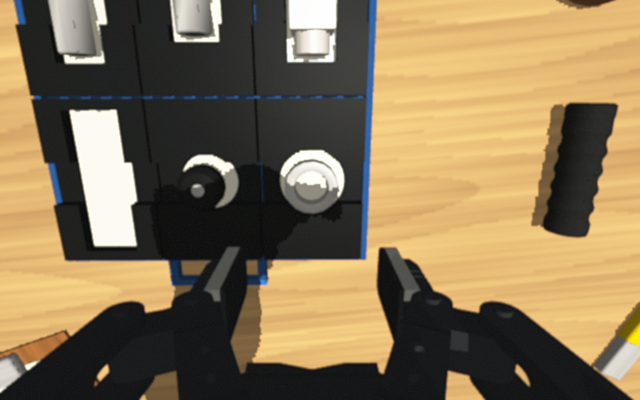

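Collar seated in its pocket (ring centred at (312,182)). Now the handgrip.

step_arm([
  [[-0.02,-0.25,0.05,0,0.8],[-0.04,-0.5,0.05,0,0.8],[-0.06,-0.75,0.05,0,0.8],[-0.07,-1,0.05,0,0.8],[-0.07,-1,0.05,0,0.8]],
])

```text
clock: 23.0
tcp_pos: [0.4601, -0.0944, 0.1414]
eef_rot: [-89.4, 0.2, 173.2]
wrist_force: [0.7, 1.1, 0.4]
gripper_width: 0.796
```

step_arm([
  [[0,-0.1,0,0,0.8],[0,-0.1,0,0,0.8],[0,-0.1,0,0,0.8]],
])

```text
clock: 23.3
tcp_pos: [0.4592, -0.114, 0.1403]
eef_rot: [-89.5, 0.0, 173.2]
wrist_force: [1.0, 0.3, -0.1]
gripper_width: 0.798
```

```bash
python3 - <<'E'
from h import *
wrist('w22')
E
```

```text
23.3 [ 0.4592 -0.114   0.1403] [-8.9460e+01  4.0000e-02  1.7317e+02] [ 1.   0.3 -0.1] 0.798
```

View pics/w22.png

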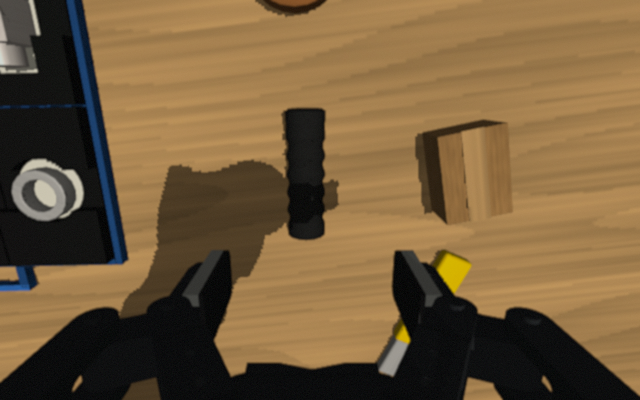

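```bash
python3 - <<'E'
from h import *
T=np.load('pics/w22.npz')['T'];c=calibration('wrist')
for z in (0,.017,.034,.045): 
  p=ray(c,[[305,108.5],[307.5,238.5],[285.5,173],[325.5,173],[430,210],[418,135],[440,255]],z,T)*1000
  print(z,np.round(p[:,:2],1).tolist())
E
```

```text
0 [[519.2, -117.3], [398.6, -104.5], [464.8, -92.5], [460.4, -128.7], [413.0, -222.6], [484.5, -213.9], [365.2, -231.1]]
0.017 [[519.8, -117.5], [405.7, -105.4], [468.4, -94.1], [464.2, -128.3], [419.3, -217.1], [487.0, -208.9], [374.1, -225.2]]
0.034 [[520.4, -117.7], [412.8, -106.3], [471.9, -95.6], [467.9, -127.9], [425.6, -211.7], [489.5, -203.9], [383.0, -219.3]]
0.045 [[520.8, -117.9], [417.4, -106.9], [474.2, -96.6], [470.4, -127.7], [429.7, -208.2], [491.1, -200.7], [388.7, -215.5]]
```

step_arm([
  [[0.028,0.018,-0.25,0.016,0.8],[0.028,0.018,-0.5,0.016,0.8],[0.028,0.018,-0.7,0.016,0.7],[0.028,0.018,-0.8,0.016,0.7],[0.028,0.018,-0.826,0.016,0.7],[0.028,0.018,-0.826,0.016,0.7],[0.028,0.018,-0.826,0.016,0.5]],
])

```text
clock: 24.05
tcp_pos: [0.4658, -0.1092, -0.0238]
eef_rot: [-89.5, 0.1, 174.0]
wrist_force: [0.0, 0.7, 1.0]
gripper_width: 0.544
```

step_arm([
  [[0,0,0,0,0.4],[0,0,0,0,0.3],[0,0,0,0,0.1],[0,0,0,0,0.1],[0,0,0,0,0.1]],
], force=50)

```text
clock: 24.55
tcp_pos: [0.4668, -0.1091, -0.0223]
eef_rot: [-89.5, 0.3, 174.0]
wrist_force: [-0.0, 1.1, 6.9]
gripper_width: 0.377
```

```bash
python3 - <<'E'
from h import *
wrist('w23')
E
```

```text
24.55 [ 0.4668 -0.1091 -0.0223] [-89.49   0.3  174.04] [-0.   1.1  6.9] 0.377
```

View pics/w23.png

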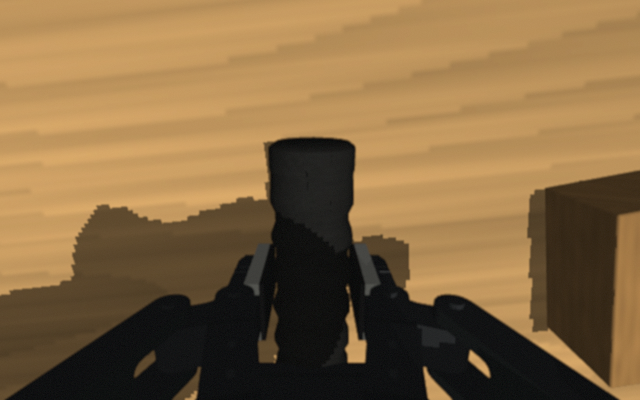

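step_arm([
  [[0,0,0.2,0,0.1],[0,0,0.45,0,0.1],[0.02,0.1,0.7,0,0.1],[0.04,0.35,0.8,0,0.1],[0.06,0.6,0.8,0,0.1],[0.08,0.8,0.8,0,0.1],[0.08,1,0.8,0,0.1],[0.08,1,0.8,0,0.1]],
])

```text
clock: 25.4
tcp_pos: [0.4827, 0.0992, 0.1384]
eef_rot: [-89.8, 0.4, 174.7]
wrist_force: [-0.1, -0.4, -1.5]
gripper_width: 0.371
```

step_arm([
  [[0.02,0.25,0,0,0.1],[0.04,0.5,0,0,0.1],[0.06,0.7,0,0,0.1],[0.08,0.85,0,0,0.1],[0.08,0.85,0,0,0.1]],
])

```text
clock: 25.9
tcp_pos: [0.4982, 0.276, 0.1388]
eef_rot: [-90.1, 0.4, 175.2]
wrist_force: [-0.1, -0.9, -0.9]
gripper_width: 0.376
```

```bash
python3 - <<'E'
from h import *
wrist('w24')
c=calibration('wrist');Tc=np.array(c['tool_from_camera'])
def tool(uv,y):
    d=Tc[:3,:3]@[(uv[0]-c['cx'])/c['fx'],(uv[1]-c['cy'])/c['fy'],1]; return Tc[:3,3]+d*(y-Tc[1,3])/d[1]
for uv,y in [((312,137),-.0223),((312,140),-.039),((312,150),-.056),((272,180),-.039),((354,180),-.039)]: print(uv,y,np.round(tool(uv,y)*1000,1))
E
```

```text
25.9 [0.4982 0.276  0.1388] [-90.1    0.42 175.2 ] [-0.1 -0.9 -0.9] 0.376
(312, 137) -0.0223 [-54.1 -22.3   0.7]
(312, 140) -0.039 [-54.9 -39.    0.7]
(312, 150) -0.056 [-53.7 -56.    0.6]
(272, 180) -0.039 [-39.2 -39.  -15.2]
(354, 180) -0.039 [-39.2 -39.   17.3]
```

View pics/w24.png

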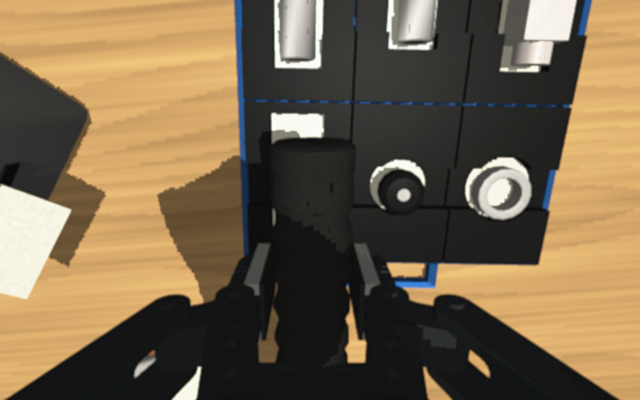

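```bash
python3 - <<'E'
from h import *
c=calibration('wrist')
T=np.load('pics/w24.npz')['T']
print(np.round(ray(c,[[272,114],[323,115]],.012,T)*1000,1))
T=np.load('pics/w21.npz')['T']
im=cv2.imread('pics/w21.png')
cv2.imwrite('pics/w21a.png',cv2.resize(im[95:265,40:160],None,fx=4,fy=3.5,interpolation=cv2.INTER_CUBIC))
im=cv2.imread('pics/w9.png')
cv2.imwrite('pics/w24a.png',cv2.resize(cv2.imread('pics/w24.png')[95:160,240:360],None,fx=5,fy=5,interpolation=cv2.INTER_CUBIC))
E
```

```text
[[557.7 303.8  12. ]
 [553.2 261.5  12. ]]
```

View pics/w21a.png

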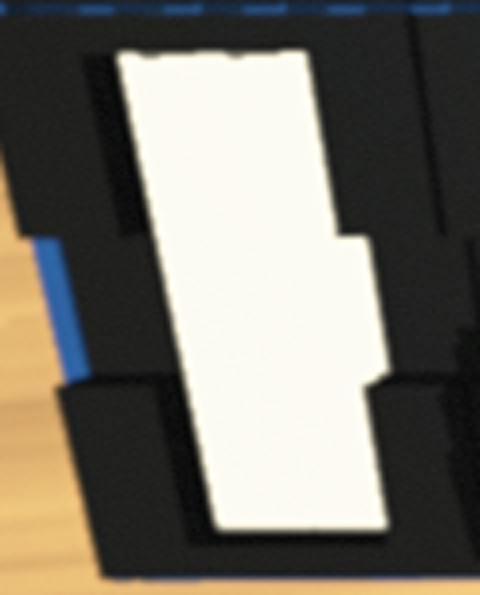

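View pics/w24a.png

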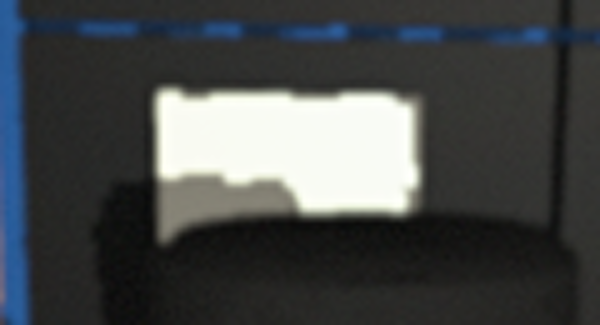

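step_arm([
  [[-0.003,0.066,-0.1,-0.024,0.1],[-0.003,0.066,-0.3,-0.024,0.1],[-0.003,0.066,-0.5,-0.024,0.1],[-0.003,0.066,-0.6,-0.024,0.1],[-0.003,0.066,-0.62,-0.024,0.1],[-0.003,0.066,-0.62,-0.024,0.1],[-0.003,0.066,-0.62,-0.024,0.1]],
])

```text
clock: 26.65
tcp_pos: [0.4988, 0.2845, 0.0163]
eef_rot: [-90.0, 0.5, 173.8]
wrist_force: [-0.5, 1.1, -0.3]
gripper_width: 0.378
```

```bash
python3 - <<'E'
from h import *
wrist('w25')
E
```

```text
26.65 [0.4988 0.2845 0.0163] [-89.95   0.5  173.82] [-0.5  1.1 -0.3] 0.378
```

View pics/w25.png

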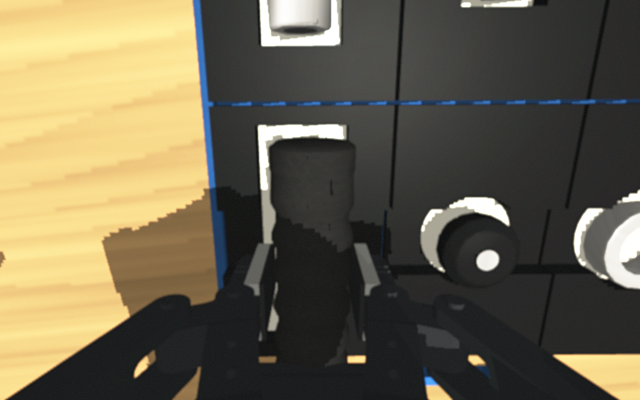

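step_arm([
  [[-0.008,0.024,0,0,0.1],[-0.008,0.024,-0.02,0,0.1],[-0.008,0.024,-0.05,0,0.1],[-0.008,0.024,-0.08,0,0.1],[-0.008,0.024,-0.08,0,0.1]],
])

```text
clock: 27.2
tcp_pos: [0.4964, 0.2892, -0.0008]
eef_rot: [-89.9, 0.4, 173.8]
wrist_force: [0.1, 0.3, -1.0]
gripper_width: 0.377
```

```bash
python3 - <<'E'
from h import *
wrist('w26')
E
```

```text
27.2 [ 0.4964  0.2892 -0.0008] [-89.9    0.42 173.85] [ 0.1  0.3 -1. ] 0.377
```

View pics/w26.png

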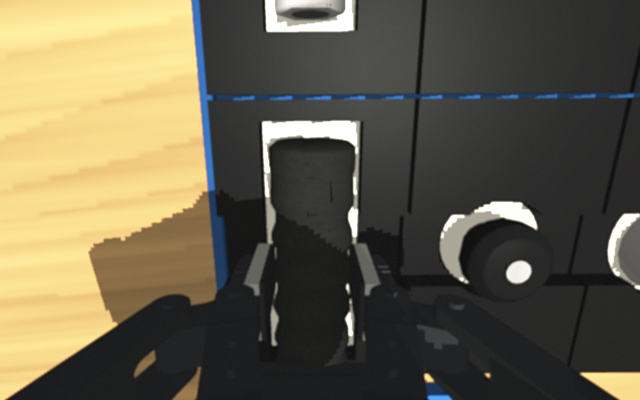

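step_arm([
  [[0.008,0,-0.025,0,0.1],[0.008,0,-0.044,0,0.1],[0.008,0,-0.044,0,0.1],[0.008,0,-0.044,0,0.45],[0.008,0,-0.044,0,0.55],[0.008,0,-0.044,0,0.55],[0.008,0,0.1,0,0.55],[0.008,0,0.35,0,0.55]],
])

```text
clock: 28.05
tcp_pos: [0.4959, 0.2881, 0.068]
eef_rot: [-89.7, 0.1, 173.9]
wrist_force: [0.5, 0.7, 0.7]
gripper_width: 0.549
```

step_arm([
  [[-0.2,0,0.25,0,0.55],[-0.4,0,0.45,0,0.55],[-0.4,0,0.6,0,0.55],[-0.4,0,0.6,0,0.55]],
])

```text
clock: 28.45
tcp_pos: [0.4162, 0.2901, 0.193]
eef_rot: [-90.1, 0.4, 174.0]
wrist_force: [1.4, 0.9, 0.5]
gripper_width: 0.549
```

```bash
python3 - <<'E'
from h import *
wrist('w27')
im=grab_frame('top'); save('top9',im)
cv2.imwrite('pics/top9a.png',cv2.resize(cv2.imread('pics/top9.png')[140:265,155:275],None,fx=5,fy=4.8,interpolation=cv2.INTER_CUBIC))
E
```

```text
28.45 [0.4162 0.2901 0.193 ] [-90.08   0.42 173.97] [1.4 0.9 0.5] 0.549
```

View pics/w27.png

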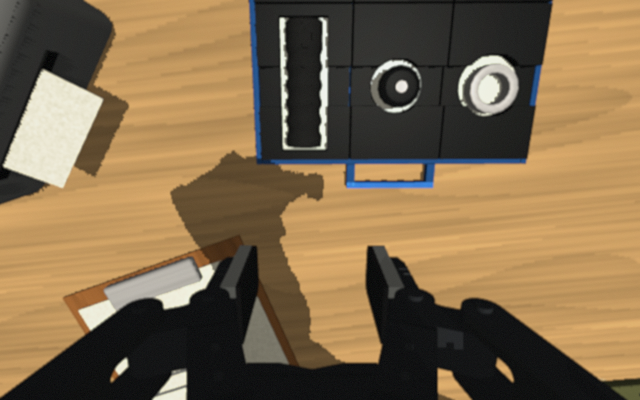

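View pics/top9a.png

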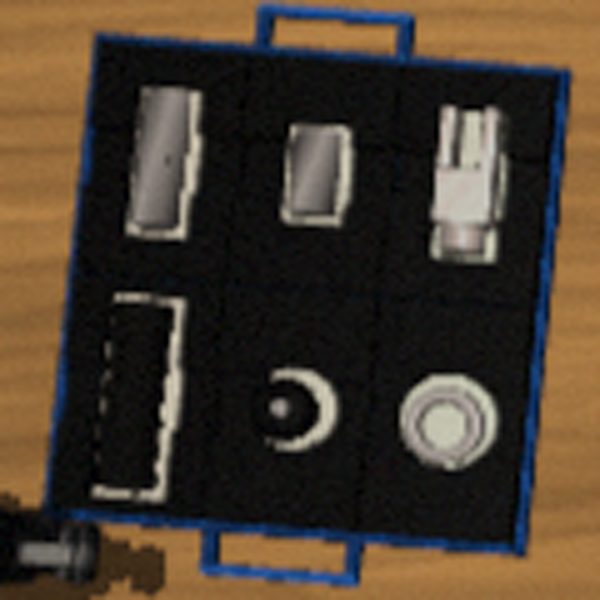

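```bash
python3 - <<'E'
from h import *
finish_job()
E
```

```text
the job is handed in; nothing more can be done
```

I placed all four parts in their nests, let go of each one, backed the gripper clear of the tray and handed the job in at about 28.5 s. No verdict was reported.

- **Last checks:** the final top and wrist pictures show the long nut, short nut, collar and handgrip each lying inside its own pocket. The fork head and knob look the same as in the first picture. I judged positions and flatness by eye in the pictures and did not measure the final offsets.
- **Long nut grasp:** the first try closed above the nut, because the real fingertips sit about 25 mm behind the TCP position the robot reports. I set every later grasp lower to allow for this.
- **Short nut grasp:** the first grip was too high on the slanted faces, so I opened and took it again 9 mm lower.
- **Disagreement between cameras:** the wrist and top cameras differed by 2 to 6 mm in x. I used the wrist camera for both picking and placing, and re-checked the fit just above each pocket before lowering.

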